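Pack polishing-compound tins and pin the keeper bar

TASK

Pack the crate for carrying: stand every tin of polishing compound upright in the crate, one per cell, then lay the keeper bar with its red grip up across the two end posts with its holes over theirs, and push a locking pin fully home through the bar into each post. Leave the screwdriver, the bottle and the mandrel where they are.

Things in the scene. Friction and masses are not known exactly. Their poses are not given: they have to be found in the camera images.
- crate: Open wooden crate, does not move on the bench. Origin: centre of its underside; z up; it has two rows (along x) of three cells (along y), six cells in all, each 56 x 56 mm inside, parted by battens 18 mm thick; cell centres at x = -37 or +37 mm, y = -74, 0 or +74 mm in this frame; inner floor 4 mm above the bench, walls and dividers 54 mm high. At each end, at y = -129 and +129 mm, a 36 x 36 mm wooden post 98 mm high stands with a vertical hole in its top.
- post_left (a point): Centre of the mouth of the hole in the top of the crate's +y post, 98 mm above the bench; hole 13 mm wide, 45 mm deep, axes as the crate's.
- post_right (a point): The same on the crate's -y post.
- bar_grip (a point): Keeper bar: loose aluminium flat bar 50 mm wide (x) x 294 mm long (y) x 8 mm thick, 0.3 kg, with a red upright grip rib on top in its middle, 16 mm thick (x), 90 mm long (y), rising 42 mm above the plate. This point: in the rib, 32 mm above the bar's underside; z up, y along the bar. The bar is the same either way round. It starts lying on the bench, rib up.
- bar_hole_a (a point): Centre of the 13 mm through-hole in the -y end of the bar, at its top face (8 mm above the underside), 129 mm from the middle.
- bar_hole_b (a point): The same at the +y end of the bar.
- stand: Dark wooden pin stand, fixed, 150 (x) x 60 (y) x 60 mm high, with two 15 mm holes at x = -45 and +45 mm, in which the locking pins start upright, flange resting on the top. Origin: centre of its underside.
- pin_a_knob (a point): Locking pin, one of two alike, 98 mm long over all, 70 g: below, a steel shaft 10 mm in diameter and 50 mm long whose lowest 12 mm taper to 5 mm; then a round flange 28 mm in diameter, 4 mm thick; above it a yellow round knob 20 mm in diameter and 44 mm high. This point: middle of the knob, 76 mm above the tip and 26 mm above the flange's underside; z along the pin, up.
- pin_a_tip (a point): Lower tip of that pin, 76 mm below the middle of its knob.
- pin_b_knob (a point): The other locking pin, the same in all.
- pin_b_tip (a point): Lower tip of that pin, 76 mm below the middle of its knob.
- tin1_mid (a point): Round upright tin of polishing compound, silver-white with a blue lid, 48 mm in diameter, 88 mm high, 0.1 to 0.2 kg, heavier towards the bottom. This point: its centre, half-way up; z up. Four to six tins are present; an absent one is given as none.
- tin2_mid (a point): Another such tin (may be absent).
- tin3_mid (a point): Another such tin (may be absent).
- tin4_mid (a point): Another such tin (may be absent).
- tin5_mid (a point): Another such tin (may be absent).
- tin6_mid (a point): Another such tin (may be absent).
- driver: Bystander: screwdriver lying at the far side, 200 mm long along its x, to be left alone; origin under its middle.
- bottle: Bystander: amber bottle, 60 mm in diameter, 140 mm high, to be left alone; origin at the centre of its underside.
- mandrel: Bystander: steel tapered mandrel on a 60 mm foot, 130 mm high, to be left alone; origin at the centre of its underside.
Mind the look-alikes: they are no part of the job. Leave any blue or purple look-alike of the part that bears pin_a_knob alone. What is shaped like the part that bears tin5_mid but purple is not meant.

How it is judged:
On the way, in this order (a step that is already met when the one before it is completed fails the run):
1. every tin present stands in a cell of the crate (x of tin1_mid in the frame of crate between -0.065 and 0.065 m and y of tin1_mid in the frame of crate between -0.102 and 0.102 m and z of each of tin1_mid, tin2_mid, tin3_mid, tin4_mid, tin5_mid, tin6_mid in the frame of crate below 0.053 m and angle between each of tin1_mid, tin2_mid, tin3_mid, tin4_mid, tin5_mid, tin6_mid's own z axis and vertical below 0.12 rad and x of tin2_mid in the frame of crate between -0.065 and 0.065 m and y of tin2_mid in the frame of crate between -0.102 and 0.102 m and x of tin3_mid in the frame of crate between -0.065 and 0.065 m and y of tin3_mid in the frame of crate between -0.102 and 0.102 m and x of tin4_mid in the frame of crate between -0.065 and 0.065 m and y of tin4_mid in the frame of crate between -0.102 and 0.102 m and x of tin5_mid in the frame of crate between -0.065 and 0.065 m and y of tin5_mid in the frame of crate between -0.102 and 0.102 m and x of tin6_mid in the frame of crate between -0.065 and 0.065 m and y of tin6_mid in the frame of crate between -0.102 and 0.102 m), for 0.2 s.
2. the keeper bar lies flat on both posts with its holes over theirs (((distance between bar_hole_a and post_left below 0.0128 m and distance between bar_hole_b and post_right below 0.0128 m) or (distance between bar_hole_b and post_left below 0.0128 m and distance between bar_hole_a and post_right below 0.0128 m)) and angle between bar_grip's own z axis and vertical below 0.05 rad), for 0.2 s.
At the end, for the whole second after the job is handed in: Every tin present stands upright (within 7 degrees) on the floor of a crate cell; the bar lies flat on both posts, grip up, each hole within about 6 mm of the post's hole; a pin stands in each post through the bar, within 5 mm of fully home (all of step 1 and ((distance between bar_hole_a and post_left below 0.0105 m and distance between bar_hole_b and post_right below 0.0105 m) or (distance between bar_hole_b and post_left below 0.0105 m and distance between bar_hole_a and post_right below 0.0105 m)) and angle between bar_grip's own z axis and vertical below 0.05 rad and ((z of pin_a_tip in the frame of post_left below -0.037 m and horizontal distance between pin_a_tip and post_left below 0.006 m and angle between pin_a_tip's own z axis and vertical below 0.12 rad) or (z of pin_b_tip in the frame of post_left below -0.037 m and horizontal distance between pin_b_tip and post_left below 0.006 m and angle between pin_b_tip's own z axis and vertical below 0.12 rad)) and ((z of pin_a_tip in the frame of post_right below -0.037 m and horizontal distance between pin_a_tip and post_right below 0.006 m and angle between pin_a_tip's own z axis and vertical below 0.12 rad) or (z of pin_b_tip in the frame of post_right below -0.037 m and horizontal distance between pin_b_tip and post_right below 0.006 m and angle between pin_b_tip's own z axis and vertical below 0.12 rad))); the robot touches nothing.
It fails at once if the screwdriver is moved more than 30 mm (distance of driver from where it was at the start of the episode above 0.03 m).
It fails at once if the bottle is moved more than 30 mm (distance of bottle from where it was at the start of the episode above 0.03 m).
It fails at once if the mandrel is moved more than 30 mm (distance of mandrel from where it was at the start of the episode above 0.03 m).
Of tin1, tin2, tin3, tin4, tin5, tin6 only 4 to 6 are there at a start; the rules pass over those that are not, and their reading is None.
At some moment in a run one of tin1, tin2, tin3, tin4, tin5, tin6 may be knocked a few centimetres aside while the robot is not near it.
It also fails if it takes over 208 s, if anything falls off the work surface, if the arm or the gripper's body presses on something with over 40 N, if the wrist force passes 120 N, or if a joint passes its speed limit or range.

ROBOT

A 7-joint arm with a two-finger parallel gripper is mounted at the origin on the work surface. World frame = base frame: x ahead of the robot, y to its left, z up, the work surface at z = 0. Lengths are in m, angles in rad, forces in N, time in s.
With the tool pointing down it reaches from about 0.35 to 0.9 m from the base axis. Payload 8.1 kg.
Tool frame: the origin (TCP) lies midway between the tips of the shut fingers; the grasp point (between the pads) lies 19 mm behind it; x points along the fingers, z is the direction in which the jaws open and shut, and the axes are right-handed (so a half turn about x gives the same grasp; the last joint's range is limited). The gripper opens to 92 mm and grips with 3 to 60 N. Pads are 19 mm wide; open, the fingers measure 130 mm over their backs; the gripper's body (75 mm by 190 mm) begins 47 mm behind the grasp point.
Start: joints at [1.129, 0.434, 0.025, 1.573, -0.012, 1.134, -0.075], TCP at [0.208, -0.589, 0.227] pointing down, gripper open.
Joint ranges: [-2.62, 2.62], [-0.44, 2.09], [-1.27, 1.32], [0.08, 2.57], [-1.32, 4.46], [0.12, 2], [-2.74, 2.74]. Speed limits (rad/s): [2.22, 2.22, 3.01, 3.01, 3.14, 3.14, 3.14].

INTERFACE

Orientations are given as a rotation vector (axis times angle).
In Python, from cell import arm gives the robot as it stands. The module is installed in compiled form; this text tells all that it offers.
- The arm moves only by the tool move_arm, never from a script. Its argument "steps" is text: rows parted by semicolons, each of 5 numbers parted by spaces: the shift along the tool's x, y, z in m, then the turn about the tool's x in rad, then the closure in counts, from 0 (fully open) to 255 (shut). A call has 1 to 10 rows; each row is the pose to reach, as a shift and turn from the pose commanded when the call began, along the tool's axes at that moment; what a row does not reach only later rows make up. A row lasts 1/12 s, in which the tool goes at most 41.7 mm and 7.16 degrees, less where a joint would pass 70% of its speed; a pose out of reach is approached as far as the arm can. A call with a gripper value outside its range is refused whole. The fingers move at their own pace and stop on an object; "squeeze" is the grip in N (left out, the last holds). Time passes only in rows, so rows that repeat a pose let the fingers close. It gives the time, the measured TCP pose, the force and the opening at its end, in the units of the state.
- arm.observe(): the state, without advancing time (a new reading comes with each control period).
- arm.get_image(name): name is "scene" or "top"; returns a dict with "img" (480x640x3 uint8, blue, green, red), "z_map" (480x640 float32, m along the optical axis (not along the pixel's ray), 0 where there is no reading), "vfov" (degrees; the focal length in pixels is half the picture's height over the tangent of half this angle, whatever the lens; pixels are square), "cx", "cy" (the principal point, pixels), "extrinsics" (4x4, takes a point from camera to world coordinates). Camera axes: x right, y up, looking along -z (the intrinsics and any distortion apply to the point x, -y, -z); pixel columns grow to the right and rows downward; lengths in m; the calibration is good to about 2 mm. A picture is of the moment at which its call begins.
- arm.sign_off(): hands the job in, once; it reports no verdict.
The state is a dict: "clock": time; "joints": joint angles; "dq": joint speeds; "joint_efforts": joint torques, N m; "position": TCP position; "ee_rot": TCP orientation; "force": force on the tool from outside, world axes, zero at the start; "ft_torque": the same for the moment, N m; "width": opening from 0.0 (shut) to 1.0 (fully open).
Only numpy, scipy, OpenCV 4.12 (cv2) and the standard library are available. Lean on these libraries where they do the work, as an engineer would, in place of code of your own. Each camera call takes 0.05 s, during which the arm holds its last target.

## Working session

There is one attempt and no reset: what is moved stays moved. The work goes in short steps, Python scripts to look and compute and a tool call to move; the robot and the scene stay as the last step left them, time stands still between calls to the robot, and variables do not carry over. Pictures are saved under pics/ and viewed, and the job is handed in when it is done.

Besides the shell and the picture viewer there is one more tool, called after "Request:" by a JSON object that holds its "op" and its "data", one argument or row to a line. move_arm: Moves the arm, as the interface text tells. Its arguments: {"type":"object","properties":{"steps":{"type":"string"},"squeeze":{"type":"number"}},"required":["steps"]}

```bash
mkdir -p pics
python3 - <<'E'
from cell import arm
import cv2
print(arm.observe())
for n in("scene","top"):
    d=arm.get_image(n); cv2.imwrite(f"pics/{n}0.png",d["img"]); print(n,d["vfov"],d["cx"],d["cy"],d["extrinsics"],{k:v for k,v in d.items() if k not in("img","z_map","extrinsics")})
E
```

```text
{'clock': 0.0, 'joints': array([ 1.12939861,  0.43524407,  0.02496763,  1.57409228, -0.01158376,
        1.13397672, -0.07510169]), 'dq': array([-0.00109796, -0.00121299,  0.00140981,  0.00151684, -0.00074339,
       -0.00056571,  0.00203302]), 'joint_efforts': array([-2.34908359e-03, -6.67858958e+01,  9.83518995e-01, -3.14460218e+01,
       -6.07514195e-02,  4.28483728e-02,  1.38364267e-04]), 'position': array([ 0.20749791, -0.58901699,  0.22593366]), 'ee_rot': array([ 0.95698493,  1.35202833, -0.95569619]), 'force': array([ 0.91114892,  0.21259455, -0.01764861]), 'ft_torque': array([-0.01674322, -0.00595833, -0.00195227]), 'width': 0.9998547941161964}
scene 44.55226071397837 321.3348018495663 235.5108747108764 [[-0.00533454 -0.66260541  0.74894968  1.5660116 ]
 [ 0.99995696  0.00215097  0.00902539 -0.0123679 ]
 [-0.00759124  0.74896559  0.66256541  0.9433373 ]
 [ 0.          0.          0.          1.        ]] {'vfov': 44.55226071397837, 'cx': 321.3348018495663, 'cy': 235.5108747108764}
top 50.79815773671826 317.7109954406385 240.9872269433611 [[ 0.00335141  0.99346216 -0.11411269  0.41181094]
 [-0.99990186  0.0017769  -0.01389672 -0.04683232]
 [-0.0136031   0.11414806  0.99337061  1.35225528]
 [ 0.          0.          0.          1.        ]] {'vfov': 50.79815773671826, 'cx': 317.7109954406385, 'cy': 240.9872269433611}
```

View pics/scene0.png

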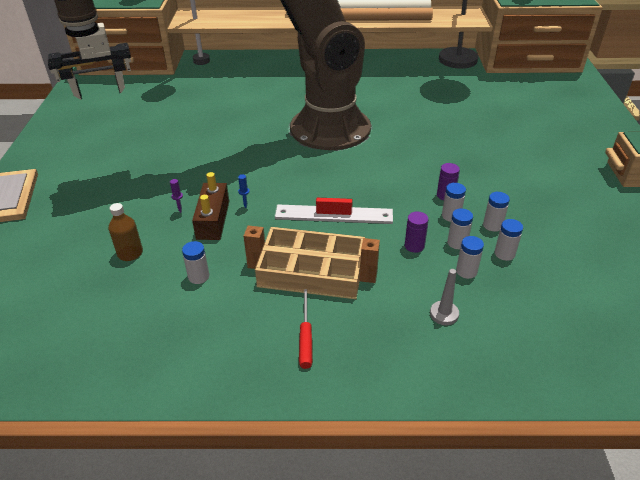

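View pics/top0.png

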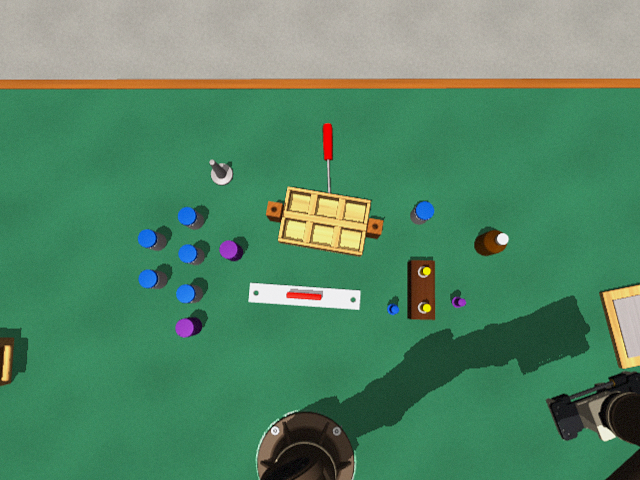

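```bash
cat > h.py <<'E'
from cell import arm
import cv2, numpy as np
from scipy.spatial.transform import Rotation as R
def cam(n):
    d=arm.get_image(n); d["f"]=240/np.tan(np.radians(d["vfov"]/2)); d["name"]=n; return d
def ray(d,u,v):
    c=np.array([(u-d["cx"])/d["f"],-(v-d["cy"])/d["f"],-1.0]); T=d["extrinsics"]
    return T[:3,3],T[:3,:3]@c
def plane(d,u,v,z):
    o,r=ray(d,u,v); return o+r*(z-o[2])/r[2]
def cloud(d):
    v,u=np.mgrid[0:480,0:640]; zm=d["z_map"]
    c=np.stack([(u-d["cx"])/d["f"]*zm,-(v-d["cy"])/d["f"]*zm,-zm],-1)
    return c@d["extrinsics"][:3,:3].T+d["extrinsics"][:3,3]
def proj(d,p):
    T=d["extrinsics"]; c=T[:3,:3].T@(np.array(p)-T[:3,3])
    return d["cx"]+d["f"]*c[0]/-c[2], d["cy"]-d["f"]*c[1]/-c[2]
def blobs(d,lo,hi,amin=15):
    hsv=cv2.cvtColor(d["img"],cv2.COLOR_BGR2HSV); m=cv2.inRange(hsv,np.array(lo),np.array(hi))
    n,l,s,c=cv2.connectedComponentsWithStats(m)
    return [(c[i],s[i],l==i) for i in range(1,n) if s[i][4]>=amin]
def pose():
    o=arm.observe(); M=R.from_rotvec(o["ee_rot"]).as_matrix(); return o,M
E
python3 - <<'E'
from h import *
o,M=pose(); print(M.round(3))
for n in("top","scene"):
    d=cam(n); P=cloud(d)
    print(n,"ground z med",np.median(P[150:400:10,100:500:10,2]))
    for nm,lo,hi in(("blue",(100,150,80),(125,255,255)),("purple",(130,100,40),(160,255,255)),("yellow",(20,150,120),(32,255,255)),("red",(0,180,120),(4,255,255))):
        for c,s,m in blobs(d,lo,hi):
            q=P[m]; top=q[:,2].max()
            print(nm,c.round(1),s[:5],"med",np.median(q,0).round(4),"ztop",np.percentile(q[:,2],95).round(4))
E
```

```text
[[-0.001  0.943  0.332]
 [ 0.001  0.332 -0.943]
 [-1.    -0.    -0.001]]
top ground z med -0.00040655287485813485
blue [424.5 210.1] [416 201  18  19 275] med [ 0.6368 -0.2992  0.0856] ztop 0.0896
blue [186.6 215.6] [178 207  19  18 271] med [0.6211 0.3043 0.0867] ztop 0.0911
blue [146.7 237.9] [138 229  19  19 276] med [0.5641 0.4039 0.0868] ztop 0.0911
blue [187.2 253.2] [178 244  19  19 279] med [0.5259 0.3    0.0867] ztop 0.0911
blue [147.4 278.4] [138 269  19  19 279] med [0.4604 0.3978 0.0871] ztop 0.0909
blue [185.2 293.2] [176 284  19  19 286] med [0.4256 0.3018 0.0869] ztop 0.0917
blue [392.5 308.8] [387 303  12  12 103] med [ 0.3882 -0.2165  0.0851] ztop 0.0998
purple [230.4 250.4] [219 240  24  21 356] med [0.5338 0.192  0.0855] ztop 0.0907
purple [458.1 301.9] [452 297  14  11 110] med [ 0.4058 -0.3791  0.0798] ztop 0.0986
purple [187.7 327. ] [175 318  27  19 394] med [0.3418 0.2935 0.0858] ztop 0.091
yellow [426.4 270.7] [423 267   8   8  57] med [ 0.4816 -0.2966  0.1057] ztop 0.1098
yellow [426.6 307.5] [423 304   8   9  59] med [ 0.3934 -0.2961  0.1055] ztop 0.1091
re
[... 642 characters left out ...]
] med [0.6303 0.3028 0.0882] ztop 0.091
blue [192.4 249.9] [182 241  22  19 321] med [ 0.6449 -0.3009  0.0881] ztop 0.0914
purple [446.6 177.6] [437 163  22  37 457] med [0.3564 0.2892 0.074 ] ztop 0.0907
purple [175.8 191.9] [170 179  13  33 200] med [ 0.4143 -0.384   0.0704] ztop 0.0991
purple [415.8 231.4] [405 212  23  40 738] med [0.5561 0.1915 0.0634] ztop 0.0906
yellow [210.2 178.6] [206 172   8  18  66] med [ 0.4008 -0.2971  0.106 ] ztop 0.1103
yellow [203.8 201.1] [200 194   8  19  76] med [ 0.4907 -0.299   0.1036] ztop 0.1106
red [333.6 199.9] [316 198  36   5 145] med [0.4244 0.006  0.0504] ztop 0.054
red [305.3 343.3] [299 322  13  43 467] med [ 0.8457 -0.0545  0.0242] ztop 0.028
```

```bash
cat >> h.py <<'E'
def lids(d,lo=(100,150,80),hi=(125,255,255),z=0.088,amin=180):
    out=[]
    hsv=cv2.cvtColor(d["img"],cv2.COLOR_BGR2HSV); P=cloud(d)
    for c,s,m in blobs(d,lo,hi,amin):
        v,u=np.nonzero(m); 
        g=P[m][:,2]>z-0.004
        # boundary-of-top by rays onto the top plane
        q=np.array([plane(d,a,b,z)[:2] for a,b in zip(u[g],v[g])],np.float32)
        (cx,cy),r=cv2.minEnclosingCircle(q); out.append((c.round(0),round(cx,4),round(cy,4),round(r,4),np.median(q,0).round(4)))
    return out
E
python3 - <<'E'
from h import *
for n in("top","scene"):
    d=cam(n)
    for l in lids(d): print(n,l)
    P=cloud(d)
    # high wood (posts)
    x,y,z=P[...,0],P[...,1],P[...,2]
    for nm,a,b,amin in(("post",0.094,0.102,20),):
        m=((z>a)&(z<b)&(x>.45)&(x<.75)&(abs(y)<.22)).astype(np.uint8)
        k,l,s,c=cv2.connectedComponentsWithStats(m)
        for i in range(1,k):
            if s[i][4]>=amin:
                v,u=np.nonzero(l==i); q=np.array([plane(d,a_,b_,.098)[:2] for a_,b_ in zip(u,v)],np.float32)
                print(n,nm,c[i].round(1),s[i][4],cv2.minAreaRect(q*1000))
    im=cv2.resize(d["img"][180:320,230:450] if n=="top" else d["img"][165:305,190:410],None,fx=3.6,fy=3.6,interpolation=cv2.INTER_CUBIC); cv2.imwrite(f"pics/crop_{n}.png",im)
E
```

```text
top (array([424., 210.]), 0.6373, -0.2983, 0.0233, array([ 0.6364, -0.298 ], dtype=float32))
top (array([187., 216.]), 0.622, 0.3041, 0.0231, array([0.6229, 0.3052], dtype=float32))
top (array([147., 238.]), 0.5646, 0.4036, 0.0237, array([0.5639, 0.4038], dtype=float32))
top (array([187., 253.]), 0.526, 0.2998, 0.0235, array([0.526 , 0.3002], dtype=float32))
top (array([147., 278.]), 0.4627, 0.3983, 0.0233, array([0.4628, 0.3981], dtype=float32))
top (array([185., 293.]), 0.4261, 0.3019, 0.0231, array([0.4257, 0.3022], dtype=float32))
top post [273.6 208.5] 153 ((637.981201171875, 82.4077377319336), (36.18663024902344, 36.42486572265625), 81.49221801757812)
top post [374.4 225.6] 152 ((595.2235107421875, -171.15188598632812), (36.10857009887695, 36.20827102661133), 80.46414184570312)
scene (array([243., 188.]), 0.3992, -0.2156, 0.035, array([ 0.383 , -0.2224], dtype=float32))
scene (array([456., 190.]), 0.4315, 0.3004, 0.0274, array([0.4269, 0.3   ], dtype=float32))
scene (array([499., 199.]), 0.4657, 0.396, 0.0257, array([0.4665, 0.3959], dtype=float32))
scene (array([462., 217.]), 0.5306, 0.3, 0.0254, array([0.5294, 0.2984], dtype=float32))
scene (array([512., 227.]), 0.5698, 0.4019, 0.0279, array([0.5684, 0.4022], dtype=float32))
scene (array([472., 245.]), 0.6261, 0.3048, 0.0253, array([0.6247, 0.3033], dtype=float32))
scene (array([192., 250.]), 0.6417, -0.3011, 0.026, array([ 0.642 , -0.3012], dtype=float32))
scene post [253.3 231.7] 185 ((598.6974487304688, -173.67031860351562), (37.62495422363281, 42.844329833984375), 80.26231384277344)
scene post [369.9 244.9] 201 ((641.5355224609375, 80.34004211425781), (36.063663482666016, 43.02556610107422), 80.99755859375)
```

View pics/crop_top.png

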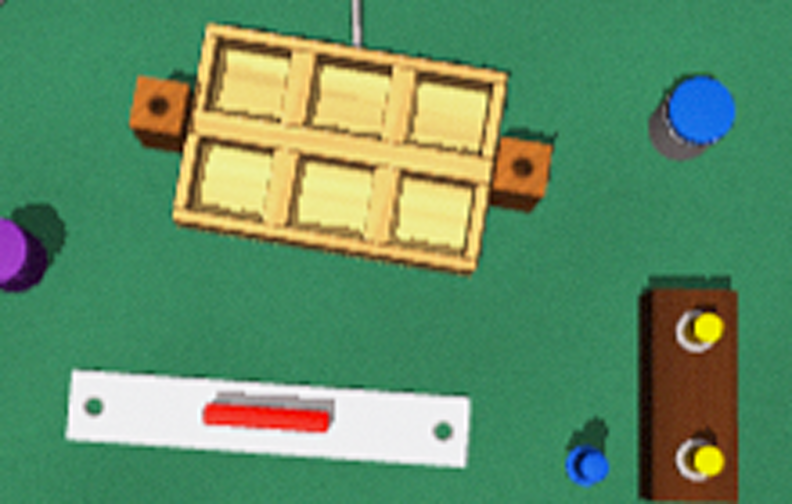

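View pics/crop_scene.png

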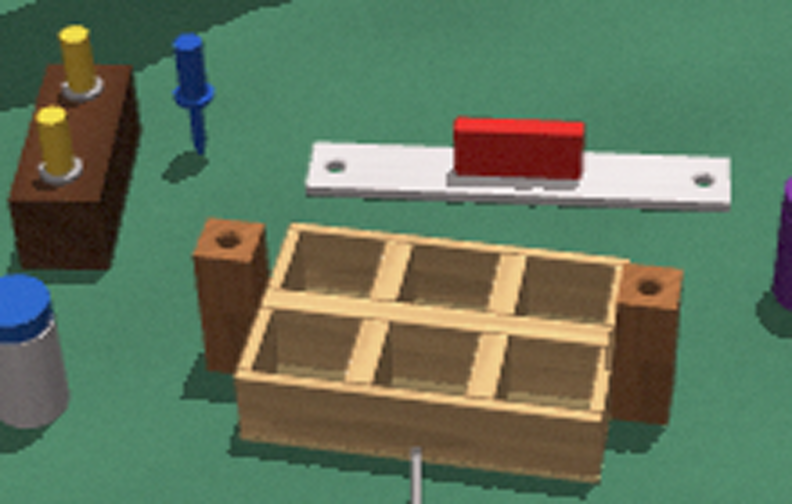

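```bash
cat >> h.py <<'E'
def go(x,y,z,jaw=None):
    o,M=pose(); d=M.T@(np.array([x,y,z])-o["position"])
    cur=np.degrees(np.arctan2(M[1,2],M[0,2])); t=0
    if jaw is not None:
        t=-((jaw-cur+90)%180-90)
    print("to",(x,y,z,jaw),"shift",d.round(4),"turn",round(np.radians(t),3),"jaw now",round(cur,1),"pos",o["position"].round(4),"w",round(o["width"],3),"F",o["force"].round(1),"t",round(o["clock"],2),"j7",o["joints"][6].round(2))
PL=np.array([.6398,.0814]);PR=np.array([.597,-.1724]);C0=(PL+PR)/2
ey=(PL-PR)/np.linalg.norm(PL-PR);ex=np.array([ey[1],-ey[0]]);YAW=np.degrees(np.arctan2(ex[1],ex[0]))
def cell(sx,sy): return C0+ex*.037*sx+ey*.074*sy
E
python3 - <<'E'
from h import *
print(YAW,C0)
for sx in(1,-1):
    for sy in(1,0,-1): print(sx,sy,cell(sx,sy).round(4))
go(.6395,-.2996,.2,YAW-45)
E
```

```text
-9.572112146809587 [ 0.6184 -0.0455]
1 1 [0.6672 0.0213]
1 0 [ 0.6549 -0.0517]
1 -1 [ 0.6426 -0.1246]
-1 1 [0.5942 0.0336]
-1 0 [ 0.5819 -0.0393]
-1 -1 [ 0.5696 -0.1123]
to (0.6395, -0.2996, 0.2, np.float64(-54.57211214680959)) shift [ 0.0265  0.5036 -0.1297] turn -0.28 jaw now -70.6 pos [ 0.2076 -0.5893  0.2265] w 0.997 F [ 0.6  0.1 -0.8] t 0.3 j7 -0.08
```

Request:
{"op": "move_arm", "data": {
  "steps": "0.01 0.5 -0.13 -0.28 20;0.01 0.5 -0.13 -0.28 20;0.01 0.5 -0.13 -0.28 20;0.01 0.5 -0.13 -0.28 20;0.01 0.5 -0.13 -0.28 20;0.01 0.5 -0.13 -0.28 20;0.01 0.5 -0.13 -0.28 20;0.01 0.5 -0.13 -0.28 20;0.01 0.5 -0.13 -0.28 20;0.01 0.5 -0.13 -0.28 20"
}}

```text
clock: 1.13
position: [0.5546, -0.3553, 0.2187]
ee_rot: [0.743, 1.44, -0.743]
force: [0.0, -0.9, 0.2]
width: 0.921
```

Run:
```python
from h import *
go(.6395,-.2996,.15,YAW-45)
```

```text
to (0.6395, -0.2996, 0.15, np.float64(-54.57211214680959)) shift [0.0687 0.1015 0.0038] turn 0.0 jaw now -54.6 pos [ 0.5546 -0.3553  0.2187] w 0.921 F [ 0.  -0.9  0.2] t 1.13 j7 -0.52
```

Request:
{"op": "move_arm", "data": {
  "steps": "0.03 0.05 0.002 0 20;0.069 0.1015 0.004 0 20;0.069 0.1015 0.004 0 20;0.069 0.1015 0.004 0 20;0.069 0.1015 0.004 0 20"
}}

```text
clock: 1.55
position: [0.6388, -0.2978, 0.147]
ee_rot: [0.74, 1.445, -0.739]
force: [-1.0, -0.4, 0.5]
width: 0.925
```

Run:
```python
from h import *
go(.6395,-.2996,.061,YAW-45)
for n in("top","scene"):
    d=cam(n); u,v=map(int,proj(d,(.64,-.3,.1)))
    cv2.imwrite(f"pics/a_{n}.png",cv2.resize(d["img"][v-50:v+50,u-60:u+60],None,fx=4,fy=4))
a=cv2.imread("pics/a_top.png");b=cv2.imread("pics/a_scene.png");cv2.imwrite("pics/a.png",cv2.resize(np.hstack([a,b]),None,fx=.8,fy=.8))
```

```text
to (0.6395, -0.2996, 0.061, np.float64(-54.57211214680959)) shift [ 0.086  -0.0004  0.0022] turn 0.005 jaw now -54.3 pos [ 0.6388 -0.2978  0.147 ] w 0.925 F [-1.  -0.4  0.5] t 1.55 j7 -0.65
```

View pics/a.png

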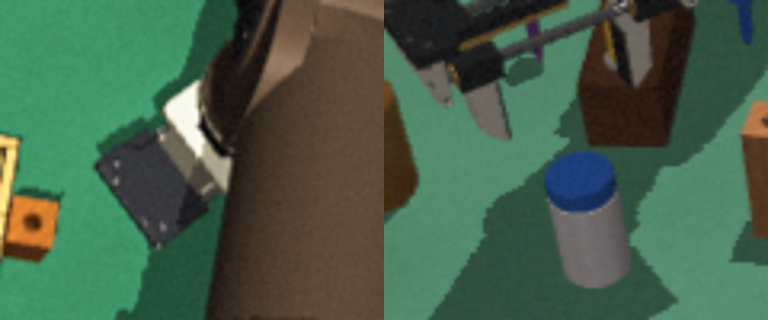

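Request:
{"op": "move_arm", "data": {
  "steps": "0.03 0 0.002 0 20;0.06 0 0.002 0 20;0.086 0 0.002 0 20;0.086 0 0.002 0 20;0.086 0 0.002 0 20;0.086 0 0.002 0 255;0.086 0 0.002 0 255;0.086 0 0.002 0 255;0.086 0 0.002 0 255;0.086 0 0.002 0 255",
  "squeeze": 25
}}

```text
clock: 2.48
position: [0.6398, -0.3029, 0.0647]
ee_rot: [0.742, 1.439, -0.742]
force: [-0.2, 0.3, -0.3]
width: 0.607
```

Run:
```python
from h import *
go(.6395,-.2996,.19,YAW-45)
```

```text
to (0.6395, -0.2996, 0.19, np.float64(-54.57211214680959)) shift [-0.1253  0.0018 -0.0027] turn 0.0 jaw now -54.6 pos [ 0.6398 -0.3029  0.0647] w 0.607 F [-0.2  0.3 -0.3] t 2.48 j7 -0.67
```

Request:
{"op": "move_arm", "data": {
  "steps": "0 0 0 0 255;0 0 0 0 255;0 0 0 0 255;0 0 0 0 255"
}}

```text
clock: 2.82
position: [0.6395, -0.3025, 0.0641]
ee_rot: [0.743, 1.44, -0.742]
force: [-0.7, 1.0, 5.4]
width: 0.521
```

Run:
```python
from h import *
go(.6426,-.1246,.19,YAW-45)
```

```text
to (0.6426, -0.1246, 0.19, np.float64(-54.57211214680959)) shift [-0.1259  0.1058 -0.1431] turn 0.001 jaw now -54.5 pos [ 0.6395 -0.3025  0.0641] w 0.521 F [-0.7  1.   5.4] t 2.82 j7 -0.67
```

Request:
{"op": "move_arm", "data": {
  "steps": "-0.04 0 0 0 255;-0.08 0 0 0 255;-0.12 0.01 -0.02 0 255;-0.126 0.03 -0.05 0 255;-0.126 0.055 -0.08 0 255;-0.126 0.08 -0.11 0 255;-0.126 0.106 -0.143 0 255;-0.126 0.106 -0.143 0 255;-0.126 0.106 -0.143 0 255;-0.126 0.106 -0.143 0 255"
}}

```text
clock: 3.65
position: [0.6425, -0.125, 0.1893]
ee_rot: [0.741, 1.441, -0.743]
force: [-0.7, -1.5, -0.7]
width: 0.519
```

Run:
```python
from h import *
go(.6426,-.1246,.069,YAW-45)
for n in("top","scene"):
    d=cam(n); u,v=map(int,proj(d,(.64,-.1,.1)))
    cv2.imwrite(f"pics/b_{n}.png",cv2.resize(d["img"][v-60:v+60,u-75:u+75],None,fx=4,fy=4))
a=cv2.imread("pics/b_top.png");b=cv2.imread("pics/b_scene.png");cv2.imwrite("pics/b.png",cv2.resize(np.hstack([a,b]),None,fx=.65,fy=.65))
```

```text
to (0.6426, -0.1246, 0.069, np.float64(-54.57211214680959)) shift [ 0.1203  0.0004 -0.0003] turn 0.001 jaw now -54.5 pos [ 0.6425 -0.125   0.1893] w 0.519 F [-0.7 -1.5 -0.7] t 3.65 j7 -0.92
```

View pics/b.png

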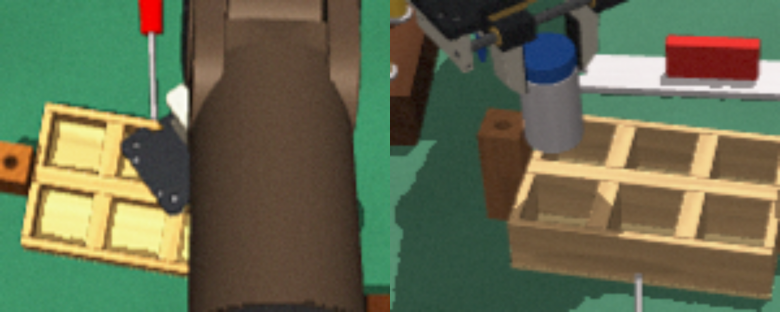

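Run:
```python
from h import *
d=cam("scene")
o,_=pose(); zt=o["position"][2]-.0641+.088
for l in lids(d,z=zt): print(l, zt)
PLs=np.array([.6415,.0803]);PRs=np.array([.5987,-.1737]);c=(PLs+PRs)/2
print("scene cell",c+ex*.037-ey*.074)
```

```text
Traceback (most recent call last):
  File "h.py", line 32, in lids
    (cx,cy),r=cv2.minEnclosingCircle(q); out.append((c.round(0),round(cx,4),round(cy,4),round(r,4),np.median(q,0).round(4)))
              ~~~~~~~~~~~~~~~~~~~~~~^^^
cv2.error: OpenCV(4.12.0) /io/opencv/modules/imgproc/src/shapedescr.cpp:201: error: (-215:Assertion failed) count >= 0 && (depth == CV_32F || depth == CV_32S) in function 'minEnclosingCircle'
```

```bash
cat >> h.py <<'E'
def lidfit(d,z,sel=None,lo=(100,150,80),hi=(125,255,255)):
    # lid centre from left/right extremes and far edge (scene camera) rays onto lid-top plane
    out=[]
    for c,s,m in blobs(d,lo,hi,180):
        vs,us=np.nonzero(m)
        if sel is not None and np.hypot(c[0]-sel[0],c[1]-sel[1])>25: continue
        xf=plane(d,c[0],vs.min()-.0,z)[0]+.024
        top=[np.sum(us[vs==v]*1.0)/np.sum(vs==v) for v in range(vs.min(),vs.min()+8)]
        y=plane(d,np.mean(top),vs.min()+8,z)[1]
        out.append((c.round(0),round(xf,4),round(y,4)))
    return out
E
python3 - <<'E'
from h import *
d=cam("scene")
o,_=pose(); zt=o["position"][2]-.0641+.088
for l in lidfit(d,zt): print("held?",l)
for l in lidfit(d,.088): print("table",l)
PLs=np.array([.6415,.0803]);PRs=np.array([.5987,-.1737]);c=(PLs+PRs)/2
print("scene cell",c+ex*.037-ey*.074)
E
```

```text
held? (array([455., 190.]), np.float64(0.5968), np.float64(0.2511))
held? (array([499., 199.]), np.float64(0.6316), np.float64(0.3331))
held? (array([270., 206.]), np.float64(0.6429), np.float64(-0.1241))
held? (array([462., 217.]), np.float64(0.6866), np.float64(0.2507))
held? (array([512., 227.]), np.float64(0.7177), np.float64(0.339))
held? (array([472., 245.]), np.float64(0.7671), np.float64(0.2552))
table (array([455., 190.]), np.float64(0.4264), np.float64(0.2963))
table (array([499., 199.]), np.float64(0.4672), np.float64(0.3924))
table (array([270., 206.]), np.float64(0.4804), np.float64(-0.1433))
table (array([462., 217.]), np.float64(0.5316), np.float64(0.2959))
table (array([512., 227.]), np.float64(0.5681), np.float64(0.3993))
table (array([472., 245.]), np.float64(0.6259), np.float64(0.3012))
scene cell [ 0.64427948 -0.12582239]
```

Request:
{"op": "move_arm", "data": {
  "steps": "0.04 0 0.001 0 255;0.075 0 0.001 0 255;0.095 0 0.001 0 255;0.11 0 0.001 0 255;0.12 0 0.001 0 255;0.121 0 0.001 0 255;0.121 0 0.001 0 255;0.121 0 0.001 0 255"
}}

```text
clock: 4.52
position: [0.6437, -0.1263, 0.0691]
ee_rot: [0.743, 1.439, -0.743]
force: [0.2, -0.5, -1.3]
width: 0.519
```

Run:
```python
from h import *
go(.6426,-.1246,.069,YAW-45)
for n in("scene",):
    d=cam(n); u,v=map(int,proj(d,(.64,-.1,.1)))
    cv2.imwrite(f"pics/c_{n}.png",cv2.resize(d["img"][v-60:v+60,u-75:u+75],None,fx=4,fy=4))
```

```text
to (0.6426, -0.1246, 0.069, np.float64(-54.57211214680959)) shift [ 0.0001  0.0001 -0.0021] turn -0.001 jaw now -54.6 pos [ 0.6437 -0.1263  0.0691] w 0.519 F [ 0.2 -0.5 -1.3] t 4.52 j7 -0.94
```

View pics/c_scene.png

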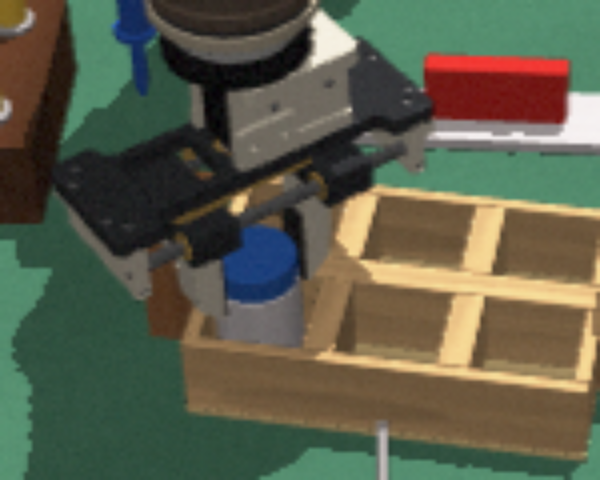

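Request:
{"op": "move_arm", "data": {
  "steps": "0 0 0 0 70;0 0 0 0 70;0 0 0 0 70;0 0 0 0 70;-0.03 0 0 0 70;-0.07 0 0 0 60;-0.11 0 0 0 50;-0.12 0 0 0 30"
}}

```text
clock: 5.23
position: [0.6464, -0.1257, 0.1957]
ee_rot: [0.744, 1.431, -0.739]
force: [0.4, 0.1, 0.6]
width: 0.833
```

Run:
```python
from h import *
go(.628,.303,.19,YAW-45)
d=cam("scene"); print(lidfit(d,.088)); print(lidfit(d,.092,(262,255)))
cv2.imwrite("pics/d.png",d["img"])
```

```text
to (0.628, 0.303, 0.19, np.float64(-54.57211214680959)) shift [ 0.0051  0.2336 -0.3599] turn 0.0 jaw now -54.6 pos [ 0.6464 -0.1257  0.1957] w 0.833 F [0.4 0.1 0.6] t 5.23 j7 -0.92
[(array([455., 190.]), np.float64(0.4264), np.float64(0.2965)), (array([499., 199.]), np.float64(0.4672), np.float64(0.3924)), (array([462., 217.]), np.float64(0.5316), np.float64(0.2959)), (array([512., 227.]), np.float64(0.5681), np.float64(0.3993)), (array([472., 245.]), np.float64(0.6259), np.float64(0.3012)), (array([274., 250.]), np.float64(0.6409), np.float64(-0.1259))]
[(array([274., 250.]), np.float64(0.6453), np.float64(-0.1254))]
```

View pics/d.png

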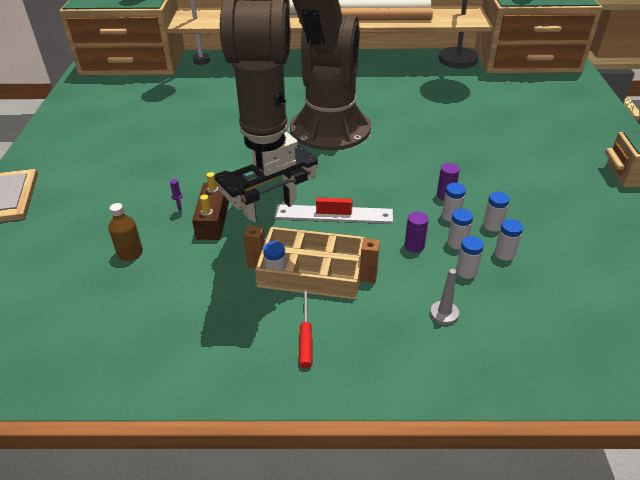

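```bash
sed -i 's/^PL=.*/PL=np.array([.6407,.0807]);PR=np.array([.5979,-.1731]);C0=(PL+PR)\/2/' h.py
python3 - <<'E'
from h import *
d=cam("scene"); print(plane(d,445,312,.004),plane(d,452,270,.13))
go(.6255,.3015,.16,YAW-45)
E
```

```text
[0.74795807 0.23636634 0.004     ] [0.74947643 0.23319419 0.13      ]
to (0.6255, 0.3015, 0.16, np.float64(-54.57211214680959)) shift [ 0.032   0.2314 -0.3597] turn 0.0 jaw now -54.6 pos [ 0.6454 -0.1257  0.1925] w 0.875 F [-0.7 -0.3 -0.4] t 5.33 j7 -0.92
```

Request:
{"op": "move_arm", "data": {
  "steps": "0 0.231 -0.36 0 30;0 0.231 -0.36 0 30;0 0.231 -0.36 0 30;0 0.231 -0.36 0 30;0 0.231 -0.36 0 30;0 0.231 -0.36 0 30;0 0.231 -0.36 0 30;0 0.231 -0.36 0 30;0 0.231 -0.36 0 30;0.02 0.231 -0.36 0 30"
}}

```text
clock: 6.17
position: [0.6236, 0.2912, 0.1752]
ee_rot: [0.744, 1.439, -0.74]
force: [1.7, -0.0, -0.2]
width: 0.878
```

Request:
{"op": "move_arm", "data": {
  "steps": "0.005 0.006 -0.009 0 30;0.02 0.006 -0.009 0 30;0.03 0.006 -0.009 0 30;0.03 0.006 -0.009 0 30;0.03 0.006 -0.009 0 30"
}}

```text
clock: 6.58
position: [0.6228, 0.297, 0.1426]
ee_rot: [0.742, 1.441, -0.746]
force: [-0.0, -0.1, 0.4]
width: 0.881
```

Run:
```python
from h import *
go(.6255,.3015,.063,YAW-45)
d=cam("scene"); print(lidfit(d,.088,(472,245)))
cv2.imwrite("pics/e.png",cv2.resize(d["img"][150:330,360:560],None,fx=3,fy=3))
```

```text
to (0.6255, 0.3015, 0.063, np.float64(-54.57211214680959)) shift [ 0.0796  0.005  -0.0021] turn -0.001 jaw now -54.6 pos [0.6228 0.297  0.1426] w 0.881 F [-0.  -0.1  0.4] t 6.58 j7 -1.59
[(array([472., 245.]), np.float64(0.6259), np.float64(0.3009))]
```

View pics/e.png

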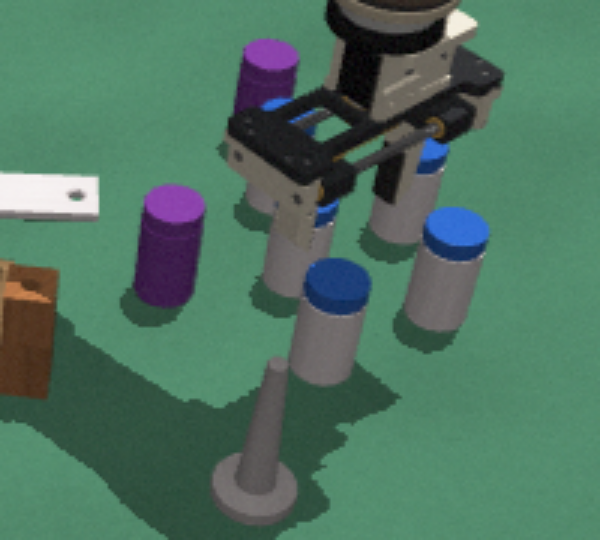

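Request:
{"op": "move_arm", "data": {
  "steps": "0.035 0.005 -0.002 0 30;0.07 0.005 -0.002 0 30;0.08 0.005 -0.002 0 40;0.08 0.005 -0.002 0 255;0.08 0.005 -0.002 0 255;0.08 0.005 -0.002 0 255;0.08 0.005 -0.002 0 255;0.08 0.005 -0.002 0 255;0.08 0.005 -0.002 0 255;0.08 0.005 -0.002 0 255"
}}

```text
clock: 7.47
position: [0.6269, 0.3043, 0.0658]
ee_rot: [0.744, 1.439, -0.74]
force: [-1.1, 1.0, 7.3]
width: 0.518
```

Request:
{"op": "move_arm", "data": {
  "steps": "0 0 0 0 255;0 0 0 0 255"
}}

```text
clock: 7.63
position: [0.6269, 0.3043, 0.0658]
ee_rot: [0.744, 1.439, -0.74]
force: [-0.7, 0.8, 6.0]
width: 0.52
```

Run:
```python
from h import *
print(cell(-1,1)); go(*cell(-1,1),.19,YAW-45)
```

```text
[0.59512052 0.03292239]
to (np.float64(0.59512051939697), np.float64(0.03292239074855928), 0.19, np.float64(-54.57211214680959)) shift [-0.1248 -0.1829  0.2026] turn 0.001 jaw now -54.5 pos [0.6269 0.3043 0.0658] w 0.52 F [-0.7  0.8  6. ] t 7.63 j7 -1.61
```

Request:
{"op": "move_arm", "data": {
  "steps": "-0.04 0 0 0 255;-0.08 0 0 0 255;-0.12 0 0 0 255;-0.125 -0.183 0.203 0 255;-0.125 -0.183 0.203 0 255;-0.125 -0.183 0.203 0 255;-0.125 -0.183 0.203 0 255;-0.125 -0.183 0.203 0 255;-0.125 -0.183 0.203 0 255;-0.125 -0.183 0.203 0 255"
}}

```text
clock: 8.47
position: [0.5938, 0.0254, 0.1893]
ee_rot: [0.744, 1.437, -0.749]
force: [-0.0, -0.5, -1.6]
width: 0.523
```

Request:
{"op": "move_arm", "data": {
  "steps": "0 0 0 0 255;0 0 0 0 255"
}}

```text
clock: 8.63
position: [0.5945, 0.0295, 0.1893]
ee_rot: [0.745, 1.438, -0.746]
force: [0.1, 0.2, -1.2]
width: 0.515
```

```bash
cat >> h.py <<'E'
def held(grip,sel=None):
    d=cam("scene"); o,M=pose(); zt=o["position"][2]-grip+.088; p=proj(d,[*o["position"][:2],zt])
    print("pos",o["position"].round(4),"held lid:",lidfit(d,zt,p),"expected px",np.round(p))
E
python3 - <<'E'
from h import *
held(.0658)
go(*cell(-1,1),.070,YAW-45)
E
```

```text
pos [0.5946 0.0317 0.1893] held lid: [(array([348., 192.]), np.float64(0.5932), np.float64(0.0334))] expected px [348. 189.]
to (np.float64(0.59512051939697), np.float64(0.03292239074855928), 0.07, np.float64(-54.57211214680959)) shift [ 0.1193  0.0011 -0.0006] turn -0.001 jaw now -54.6 pos [0.5946 0.0317 0.1893] w 0.52 F [-0.7  1.3 -1.6] t 8.68 j7 -1.18
```

Request:
{"op": "move_arm", "data": {
  "steps": "0.035 0.001 0 0 255;0.07 0.001 0 0 255;0.095 0.001 0 0 255;0.11 0.001 0 0 255;0.118 0.001 0 0 255;0.119 0.001 0 0 255;0.119 0.001 0 0 255;0.119 0.001 0 0 90;0.119 0.001 0 0 70;0.119 0.001 0 0 70"
}}

```text
clock: 9.52
position: [0.5961, 0.0326, 0.0706]
ee_rot: [0.743, 1.439, -0.742]
force: [0.3, -1.1, 0.1]
width: 0.688
```

Run:
```python
from h import *
go(*cell(-1,1),.070,YAW-45)
d=cam("scene")
cv2.imwrite("pics/f.png",cv2.resize(d["img"][130:310,230:430],None,fx=3,fy=3))
```

```text
to (np.float64(0.59512051939697), np.float64(0.03292239074855928), 0.07, np.float64(-54.57211214680959)) shift [ 0.0006 -0.0006 -0.0008] turn 0.001 jaw now -54.5 pos [0.5961 0.0326 0.0706] w 0.688 F [ 0.3 -1.1  0.1] t 9.52 j7 -1.22
```

View pics/f.png

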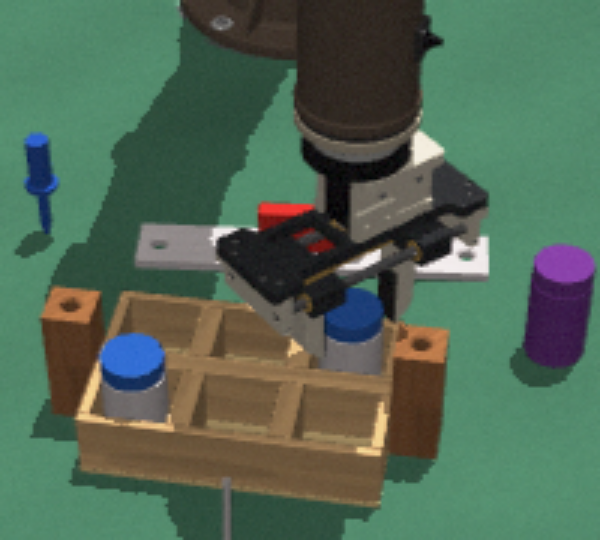

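Request:
{"op": "move_arm", "data": {
  "steps": "-0.04 0 0 0 70;-0.08 0 0 0 60;-0.12 0 0 0 30;-0.12 0.1 -0.254 0 30;-0.12 0.1 -0.254 0 30;-0.12 0.1 -0.254 0 30;-0.12 0.1 -0.254 0 30;-0.12 0.1 -0.254 0 30;-0.12 0.1 -0.254 0 30;-0.1 0.1 -0.254 0 30"
}}

```text
clock: 10.4
position: [0.5291, 0.3046, 0.1738]
ee_rot: [0.746, 1.44, -0.732]
force: [0.2, 0.7, 0.5]
width: 0.879
```

Run:
```python
from h import *
d=cam("scene"); print(lidfit(d,.088)); 
d=cam("top"); print([l[1:4] for l in lids(d)] if 0 else "")
go(.5315,.2965,.065,YAW-45)
```

```text
[(array([243., 188.]), np.float64(0.39), np.float64(-0.2207)), (array([499., 199.]), np.float64(0.4632), np.float64(0.3921)), (array([462., 217.]), np.float64(0.5316), np.float64(0.2957)), (array([512., 227.]), np.float64(0.5681), np.float64(0.3993)), (array([347., 234.]), np.float64(0.5911), np.float64(0.0322)), (array([274., 250.]), np.float64(0.6409), np.float64(-0.1257))]

to (0.5315, 0.2965, 0.065, np.float64(-54.57211214680959)) shift [0.1031 0.0011 0.0087] turn 0.008 jaw now -54.1 pos [0.5258 0.3028 0.1681] w 0.878 F [ 0.  -1.4 -0.5] t 10.5 j7 -1.68
```

Request:
{"op": "move_arm", "data": {
  "steps": "0.01 0 0 0 30;0.04 0 0 0 30;0.08 0 0 0 30;0.105 0 0 0 40;0.105 0 0 0 40;0.105 0 0 0 255;0.105 0 0 0 255;0.105 0 0 0 255;0.105 0 0 0 255;0.105 0 0 0 255"
}}

```text
clock: 11.33
position: [0.5303, 0.298, 0.0665]
ee_rot: [0.745, 1.439, -0.741]
force: [0.2, 0.5, 1.7]
width: 0.531
```

Request:
{"op": "move_arm", "data": {
  "steps": "0 0 0 0 255;0 0 0 0 255;0 0 0 0 255"
}}

```text
clock: 11.58
position: [0.5304, 0.2982, 0.0663]
ee_rot: [0.744, 1.439, -0.74]
force: [-0.6, 1.0, 6.5]
width: 0.522
```

Run:
```python
from h import *
print(cell(-1,0)); go(*cell(-1,0),.19,YAW-45)
```

```text
[ 0.58281515 -0.04004731]
to (np.float64(0.5828151475799702), np.float64(-0.040047314091500114), 0.19, np.float64(-54.57211214680959)) shift [-0.1241 -0.1532  0.3059] turn 0.001 jaw now -54.5 pos [0.5304 0.2982 0.0663] w 0.522 F [-0.6  1.   6.5] t 11.58 j7 -1.71
```

Request:
{"op": "move_arm", "data": {
  "steps": "-0.04 0 0 0 255;-0.08 0 0 0 255;-0.124 0 0 0 255;-0.124 -0.153 0.306 0 255;-0.124 -0.153 0.306 0 255;-0.124 -0.153 0.306 0 255;-0.124 -0.153 0.306 0 255;-0.124 -0.153 0.306 0 255;-0.124 -0.153 0.306 0 255;-0.124 -0.153 0.306 0 255"
}}

```text
clock: 12.42
position: [0.5743, 0.007, 0.1888]
ee_rot: [0.742, 1.44, -0.743]
force: [1.2, -0.1, -0.9]
width: 0.52
```

Run:
```python
from h import *
go(*cell(-1,0),.19,YAW-45)
```

```text
to (np.float64(0.5828151475799702), np.float64(-0.040047314091500114), 0.19, np.float64(-54.57211214680959)) shift [-0.0012 -0.0204  0.0432] turn 0.001 jaw now -54.5 pos [0.5743 0.007  0.1888] w 0.52 F [ 1.2 -0.1 -0.9] t 12.42 j7 -1.14
```

Request:
{"op": "move_arm", "data": {
  "steps": "0 -0.021 0.0435 0 255;0 -0.021 0.0435 0 255;0 -0.021 0.0435 0 255;0 -0.021 0.0435 0 255;0 -0.021 0.0435 0 255"
}}

```text
clock: 12.83
position: [0.5825, -0.0371, 0.1885]
ee_rot: [0.742, 1.441, -0.741]
force: [-0.2, 0.9, -1.8]
width: 0.519
```

Run:
```python
from h import *
held(.0663)
go(*cell(-1,0),.0705,YAW-45)
```

```text
pos [ 0.5825 -0.0367  0.1886] held lid: [(array([315., 188.]), np.float64(0.5841), np.float64(-0.0344))] expected px [315. 186.]
to (np.float64(0.5828151475799702), np.float64(-0.040047314091500114), 0.0705, np.float64(-54.57211214680959)) shift [ 0.1181 -0.0017  0.003 ] turn 0.003 jaw now -54.4 pos [ 0.5825 -0.0367  0.1886] w 0.52 F [ 0.3  0.5 -1.7] t 12.88 j7 -1.06
```

Request:
{"op": "move_arm", "data": {
  "steps": "0.03 -0.002 0.003 0 255;0.06 -0.002 0.003 0 255;0.06 -0.002 0.003 0 255;0.06 -0.002 0.003 0 255"
}}

```text
clock: 13.22
position: [0.5815, -0.0408, 0.1277]
ee_rot: [0.74, 1.444, -0.742]
force: [0.1, 0.5, -0.5]
width: 0.517
```

Run:
```python
from h import *
held(.0663)
go(*cell(-1,0),.0705,YAW-45)
d=cam("scene")
cv2.imwrite("pics/g.png",cv2.resize(d["img"][130:310,230:430],None,fx=3,fy=3))
```

```text
pos [ 0.5829 -0.0409  0.1292] held lid: [(array([314., 211.]), np.float64(0.5838), np.float64(-0.0371))] expected px [313. 209.]
to (np.float64(0.5828151475799702), np.float64(-0.040047314091500114), 0.0705, np.float64(-54.57211214680959)) shift [ 0.0587  0.0004 -0.0007] turn 0.002 jaw now -54.4 pos [ 0.5829 -0.0409  0.1292] w 0.517 F [ 0.   0.8 -0.6] t 13.27 j7 -1.07
```

View pics/g.png

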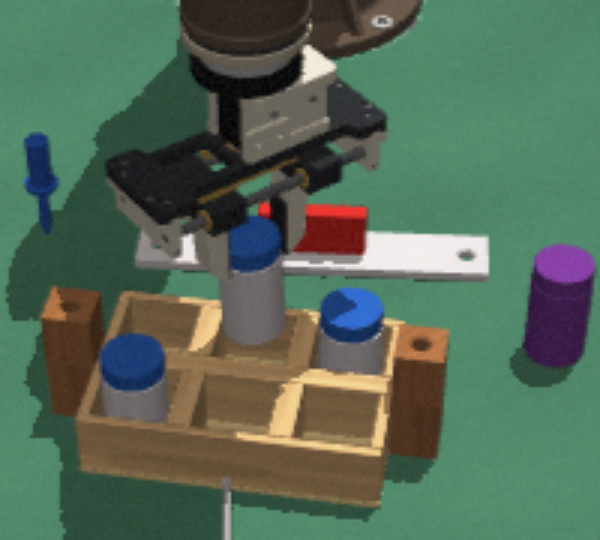

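Request:
{"op": "move_arm", "data": {
  "steps": "0.02 -0.002 0 0 255;0.035 -0.002 0 0 255;0.05 -0.002 0 0 255;0.058 -0.002 0 0 255;0.058 -0.002 0 0 255;0.058 -0.002 0 0 255;0.058 -0.002 0 0 90;0.058 -0.002 0 0 70;0.058 -0.002 0 0 70;0.058 -0.002 0 0 70"
}}

```text
clock: 14.15
position: [0.5817, -0.0434, 0.0712]
ee_rot: [0.743, 1.439, -0.742]
force: [0.3, 0.5, -0.4]
width: 0.716
```

Run:
```python
from h import *
go(*cell(-1,0),.0705,YAW-45)
d=cam("scene")
cv2.imwrite("pics/g2.png",cv2.resize(d["img"][130:310,230:430],None,fx=3,fy=3)); print(lidfit(d,.092))
go(.568,.400,.19,YAW-45)
```

```text
to (np.float64(0.5828151475799702), np.float64(-0.040047314091500114), 0.0705, np.float64(-54.57211214680959)) shift [ 0.0007  0.0028 -0.002 ] turn 0.0 jaw now -54.6 pos [ 0.5817 -0.0434  0.0712] w 0.716 F [ 0.3  0.5 -0.4] t 14.15 j7 -1.08
[(array([243., 188.]), np.float64(0.3956), np.float64(-0.2199)), (array([455., 190.]), np.float64(0.4318), np.float64(0.295)), (array([499., 199.]), np.float64(0.4724), np.float64(0.3904)), (array([512., 227.]), np.float64(0.5728), np.float64(0.3975)), (array([313., 231.]), np.float64(0.5817), np.float64(-0.0405)), (array([347., 234.]), np.float64(0.5958), np.float64(0.032)), (array([273., 250.]), np.float64(0.6453), np.float64(-0.1255))]
to (0.568, 0.4, 0.19, np.float64(-54.57211214680959)) shift [-0.119   0.2461 -0.369 ] turn 0.0 jaw now -54.6 pos [ 0.5815 -0.0433  0.071 ] w 0.722 F [ 0.4  0.2 -0.4] t 14.2 j7 -1.08
```

View pics/g2.png

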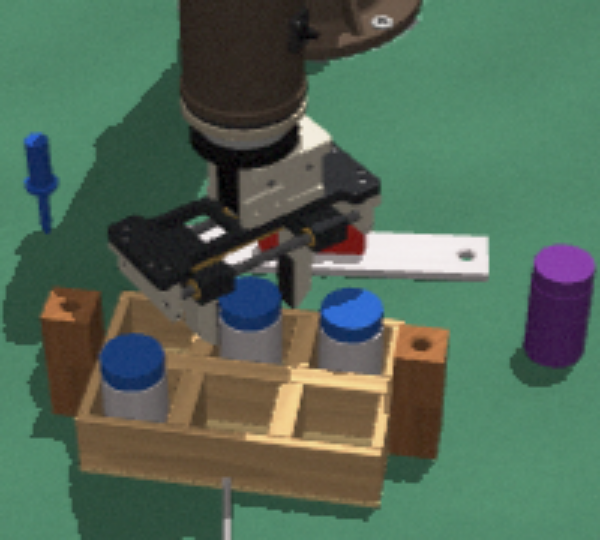

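Request:
{"op": "move_arm", "data": {
  "steps": "-0.04 0 0 0 70;-0.08 0 0 0 60;-0.119 0 0 0 30;-0.119 0.246 -0.369 0 30;-0.119 0.246 -0.369 0 30;-0.119 0.246 -0.369 0 30;-0.119 0.246 -0.369 0 30;-0.119 0.246 -0.369 0 30;-0.119 0.246 -0.369 0 30;-0.119 0.246 -0.369 0 30"
}}

```text
clock: 15.03
position: [0.5719, 0.2501, 0.1899]
ee_rot: [0.743, 1.44, -0.743]
force: [0.5, -0.0, -0.1]
width: 0.883
```

Run:
```python
from h import *
go(.568,.4015,.16,YAW-45)
```

```text
to (0.568, 0.4015, 0.16, np.float64(-54.57211214680959)) shift [ 0.0299  0.0845 -0.1256] turn 0.0 jaw now -54.6 pos [0.5719 0.2501 0.1899] w 0.883 F [ 0.5 -0.  -0.1] t 15.03 j7 -1.56
```

Request:
{"op": "move_arm", "data": {
  "steps": "0 0.0845 -0.1255 0 30;0.01 0.0845 -0.1255 0 30;0.02 0.0845 -0.1255 0 30;0.03 0.0845 -0.1255 0 30;0.03 0.0845 -0.1255 0 30;0.03 0.0845 -0.1255 0 30;0.03 0.0845 -0.1255 0 30"
}}

```text
clock: 15.62
position: [0.5686, 0.3988, 0.1594]
ee_rot: [0.742, 1.44, -0.743]
force: [0.5, -1.1, 0.1]
width: 0.882
```

Run:
```python
from h import *
go(.568,.4015,.064,YAW-45)
d=cam("scene"); print(lidfit(d,.088))
cv2.imwrite("pics/e2.png",cv2.resize(d["img"][150:330,400:600],None,fx=3,fy=3))
```

```text
to (0.568, 0.4015, 0.064, np.float64(-54.57211214680959)) shift [ 0.0954  0.0011 -0.0026] turn 0.0 jaw now -54.6 pos [0.5686 0.3988 0.1594] w 0.882 F [ 0.5 -1.1  0.1] t 15.62 j7 -1.76
[(array([243., 188.]), np.float64(0.39), np.float64(-0.221)), (array([455., 190.]), np.float64(0.4305), np.float64(0.2966)), (array([512., 227.]), np.float64(0.5681), np.float64(0.3992)), (array([313., 230.]), np.float64(0.577), np.float64(-0.0428)), (array([347., 234.]), np.float64(0.5911), np.float64(0.0322)), (array([274., 250.]), np.float64(0.6409), np.float64(-0.1257))]
```

View pics/e2.png

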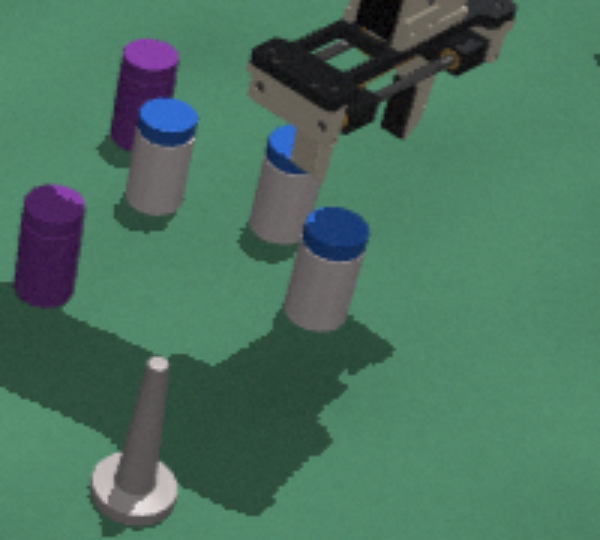

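Request:
{"op": "move_arm", "data": {
  "steps": "0.035 0 -0.001 0 30;0.07 0 -0.001 0 30;0.095 0 -0.001 0 40;0.095 0 -0.001 0 40;0.095 0 -0.001 0 255;0.095 0 -0.001 0 255;0.095 0 -0.001 0 255;0.095 0 -0.001 0 255;0.095 0 -0.001 0 255;0.095 0 -0.001 0 255"
}}

```text
clock: 16.5
position: [0.5682, 0.4016, 0.0662]
ee_rot: [0.744, 1.44, -0.74]
force: [-1.1, 0.9, 5.6]
width: 0.522
```

Request:
{"op": "move_arm", "data": {
  "steps": "0 0 0 0 255;0 0 0 0 255"
}}

```text
clock: 16.67
position: [0.5683, 0.4016, 0.0662]
ee_rot: [0.744, 1.44, -0.74]
force: [-1.3, 2.1, 6.7]
width: 0.521
```

Run:
```python
from h import *
print(cell(1,0)); go(*cell(1,0),.19,YAW-45)
```

```text
[ 0.65578485 -0.05235269]
to (np.float64(0.6557848524200297), np.float64(-0.052352685908499896), 0.19, np.float64(-54.57211214680959)) shift [-0.1246 -0.1919  0.4204] turn 0.001 jaw now -54.5 pos [0.5683 0.4016 0.0662] w 0.521 F [-1.3  2.1  6.7] t 16.67 j7 -1.79
```

Request:
{"op": "move_arm", "data": {
  "steps": "-0.04 0 0 0 255;-0.08 0 0 0 255;-0.125 0 0 0 255;-0.125 -0.192 0.42 0 255;-0.125 -0.192 0.42 0 255;-0.125 -0.192 0.42 0 255;-0.125 -0.192 0.42 0 255;-0.125 -0.192 0.42 0 255;-0.125 -0.192 0.42 0 255;-0.125 -0.192 0.42 0 255"
}}

```text
clock: 17.5
position: [0.6226, 0.1117, 0.1885]
ee_rot: [0.742, 1.44, -0.743]
force: [1.6, 0.7, -1.3]
width: 0.519
```

Run:
```python
from h import *
go(*cell(1,0),.19,YAW-45)
```

```text
to (np.float64(0.6557848524200297), np.float64(-0.052352685908499896), 0.19, np.float64(-54.57211214680959)) shift [-0.0014 -0.0681  0.1528] turn 0.0 jaw now -54.5 pos [0.6226 0.1117 0.1885] w 0.519 F [ 1.6  0.7 -1.3] t 17.5 j7 -1.32
```

Request:
{"op": "move_arm", "data": {
  "steps": "0 -0.07 0.154 0 255;0 -0.07 0.154 0 255;0 -0.07 0.154 0 255;0 -0.07 0.154 0 255;0 -0.07 0.154 0 255;0 -0.07 0.154 0 255;0 -0.07 0.154 0 255;0 -0.07 0.154 0 255"
}}

```text
clock: 18.17
position: [0.6548, -0.0504, 0.1883]
ee_rot: [0.742, 1.441, -0.741]
force: [0.4, -0.1, -1.9]
width: 0.521
```

Run:
```python
from h import *
held(.0662)
go(*cell(1,0),.0705,YAW-45)
```

```text
pos [ 0.6549 -0.0501  0.1883] held lid: [(array([309., 211.]), np.float64(0.6557), np.float64(-0.0468))] expected px [308. 208.]
to (np.float64(0.6557848524200297), np.float64(-0.052352685908499896), 0.0705, np.float64(-54.57211214680959)) shift [ 0.1178 -0.0006  0.0025] turn 0.003 jaw now -54.4 pos [ 0.6549 -0.0501  0.1883] w 0.523 F [-0.7  0.5 -1.4] t 18.22 j7 -1.04
```

Request:
{"op": "move_arm", "data": {
  "steps": "0.03 -0.002 0.003 0 255;0.06 -0.002 0.003 0 255;0.06 -0.002 0.003 0 255;0.06 -0.002 0.003 0 255"
}}

```text
clock: 18.55
position: [0.6539, -0.0543, 0.1273]
ee_rot: [0.74, 1.444, -0.742]
force: [-0.3, -0.1, -0.8]
width: 0.521
```

Run:
```python
from h import *
held(.0662)
go(*cell(1,0),.0705,YAW-45)
d=cam("scene")
cv2.imwrite("pics/g3.png",cv2.resize(d["img"][150:330,230:430],None,fx=3,fy=3))
```

```text
pos [ 0.6553 -0.0544  0.1291] held lid: [(array([308., 233.]), np.float64(0.6514), np.float64(-0.0476))] expected px [306. 231.]
to (np.float64(0.6557848524200297), np.float64(-0.052352685908499896), 0.0705, np.float64(-54.57211214680959)) shift [ 0.0586  0.0016 -0.0014] turn 0.002 jaw now -54.5 pos [ 0.6553 -0.0544  0.1291] w 0.519 F [ 0.1 -0.7 -0.5] t 18.6 j7 -1.05
```

View pics/g3.png

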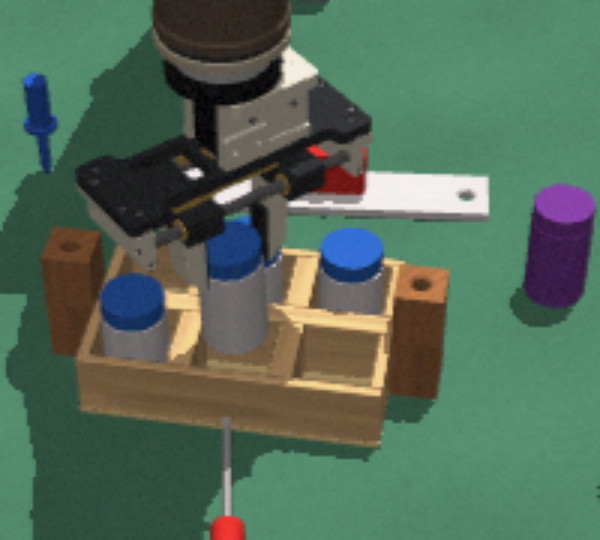

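Request:
{"op": "move_arm", "data": {
  "steps": "0.02 0 0 0 255;0.035 0 0 0 255;0.05 0 0 0 255;0.058 0 0 0 255;0.059 0 0 0 255;0.059 0 0 0 255;0.059 0 0 0 90;0.059 0 0 0 70;0.059 0 0 0 70;0.059 0 0 0 70"
}}

```text
clock: 19.48
position: [0.6556, -0.0559, 0.07]
ee_rot: [0.743, 1.439, -0.742]
force: [-0.2, -0.0, 0.6]
width: 0.715
```

Run:
```python
from h import *
go(*cell(1,0),.0705,YAW-45)
d=cam("scene"); print(lidfit(d,.092))
cv2.imwrite("pics/g4.png",cv2.resize(d["img"][150:330,230:530],None,fx=2.6,fy=2.6))
go(.428,.300,.19,YAW+45)
```

```text
to (np.float64(0.6557848524200297), np.float64(-0.052352685908499896), 0.0705, np.float64(-54.57211214680959)) shift [-0.0005  0.0022 -0.0028] turn 0.0 jaw now -54.6 pos [ 0.6556 -0.0559  0.07  ] w 0.715 F [-0.2 -0.   0.6] t 19.48 j7 -1.06
[(array([455., 190.]), np.float64(0.4318), np.float64(0.295)), (array([499., 199.]), np.float64(0.4724), np.float64(0.3905)), (array([236., 217.]), np.float64(0.5195), np.float64(-0.1967)), (array([347., 235.]), np.float64(0.5958), np.float64(0.0356)), (array([307., 254.]), np.float64(0.6584), np.float64(-0.0517))]
to (0.428, 0.3, 0.19, np.float64(35.42788785319041)) shift [-0.1204  0.021  -0.4218] turn -1.571 jaw now -54.6 pos [ 0.6555 -0.0559  0.0698] w 0.718 F [ 0.3  0.5 -0.4] t 19.53 j7 -1.06
```

View pics/g4.png

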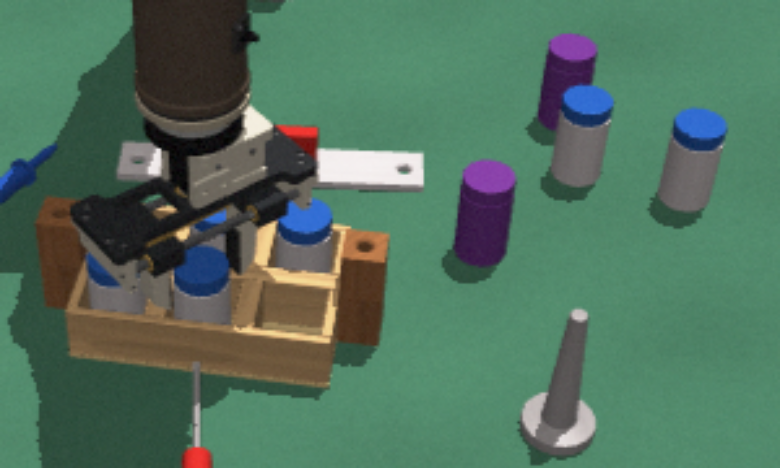

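Run:
```python
from h import *
d=cam("scene"); cv2.imwrite("pics/h.png",d["img"])
```

```text
(no output)
```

View pics/h.png

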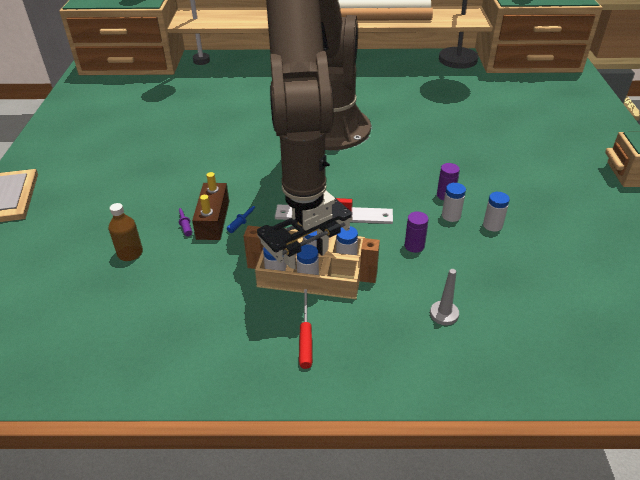

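Request:
{"op": "move_arm", "data": {
  "steps": "-0.04 0 0 0 70;-0.08 0 0 0 60;-0.12 0 0 0 30;-0.12 0.02 -0.42 -1.57 30;-0.12 0.02 -0.42 -1.57 30;-0.12 0.02 -0.42 -1.57 30;-0.12 0.02 -0.42 -1.57 30;-0.12 0.02 -0.42 -1.57 30;-0.12 0.02 -0.42 -1.57 30;-0.12 0.02 -0.42 -1.57 30"
}}

```text
clock: 20.42
position: [0.4963, 0.1909, 0.1897]
ee_rot: [0.056, 1.569, -0.056]
force: [0.8, 1.0, -1.0]
width: 0.883
```

Run:
```python
from h import *
d=cam("scene"); print(lidfit(d,.088))
d=cam("top"); cv2.imwrite("pics/i.png",d["img"])
go(.4295,.300,.19,YAW+45)
```

```text
[(array([455., 190.]), np.float64(0.4264), np.float64(0.2963)), (array([499., 199.]), np.float64(0.4672), np.float64(0.3924)), (array([313., 230.]), np.float64(0.577), np.float64(-0.043)), (array([347., 234.]), np.float64(0.5911), np.float64(0.032)), (array([273., 250.]), np.float64(0.6409), np.float64(-0.1257)), (array([307., 254.]), np.float64(0.6541), np.float64(-0.0542))]
to (0.4295, 0.3, 0.19, np.float64(35.42788785319041)) shift [ 0.0006  0.0991 -0.07  ] turn -0.68 jaw now -3.6 pos [0.4932 0.1967 0.1902] w 0.882 F [0.9 0.3 0.6] t 20.52 j7 -0.73
```

View pics/i.png

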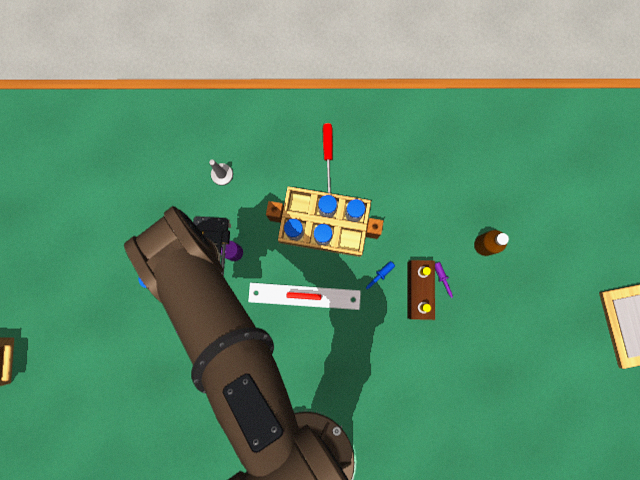

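Request:
{"op": "move_arm", "data": {
  "steps": "0 0.099 -0.07 -0.68 30;0 0.099 -0.07 -0.68 30;0 0.099 -0.07 -0.68 30;0 0.099 -0.07 -0.68 30;0 0.099 -0.07 -0.68 30;0 0.099 -0.07 -0.68 30;0.02 0.099 -0.07 -0.68 30;0.03 0.099 -0.07 -0.68 30"
}}

```text
clock: 21.18
position: [0.4355, 0.2933, 0.1583]
ee_rot: [-0.472, 1.519, 0.471]
force: [-1.6, -0.5, -0.3]
width: 0.88
```

Run:
```python
from h import *
go(.4295,.300,.064,YAW+45)
d=cam("scene"); print(lidfit(d,.088)[:2])
cv2.imwrite("pics/e5.png",cv2.resize(d["img"][130:270,400:580],None,fx=3,fy=3))
```

```text
to (0.4295, 0.3, 0.064, np.float64(35.42788785319041)) shift [ 0.0943  0.009  -0.0011] turn -0.016 jaw now 34.5 pos [0.4355 0.2933 0.1583] w 0.88 F [-1.6 -0.5 -0.3] t 21.18 j7 -0.39
[(array([456., 190.]), np.float64(0.4264), np.float64(0.2963)), (array([499., 199.]), np.float64(0.4632), np.float64(0.3921))]
```

View pics/e5.png

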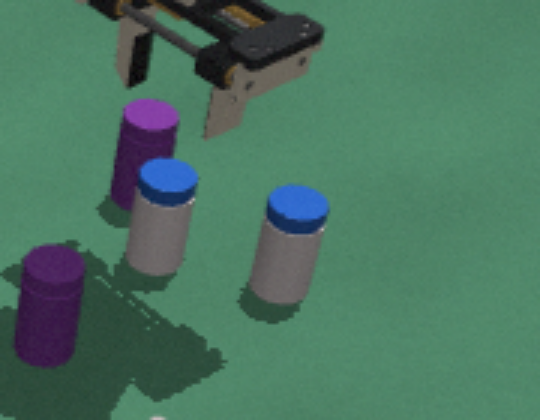

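Request:
{"op": "move_arm", "data": {
  "steps": "0.02 0.004 0 -0.01 30;0.02 0.004 0 -0.01 30;0.02 0.004 0 -0.01 30"
}}

```text
clock: 21.48
position: [0.4325, 0.2966, 0.139]
ee_rot: [-0.481, 1.519, 0.479]
force: [0.4, -0.3, 1.2]
width: 0.88
```

Run:
```python
from h import *
go(.4285,.300,.065,YAW+45)
d=cam("scene")
cv2.imwrite("pics/e6.png",cv2.resize(d["img"][130:270,400:580],None,fx=3,fy=3))
```

```text
to (0.4285, 0.3, 0.065, np.float64(35.42788785319041)) shift [ 0.074   0.0051 -0.0011] turn -0.006 jaw now 35.1 pos [0.4325 0.2966 0.139 ] w 0.88 F [ 0.4 -0.3  1.2] t 21.48 j7 -0.41
```

View pics/e6.png

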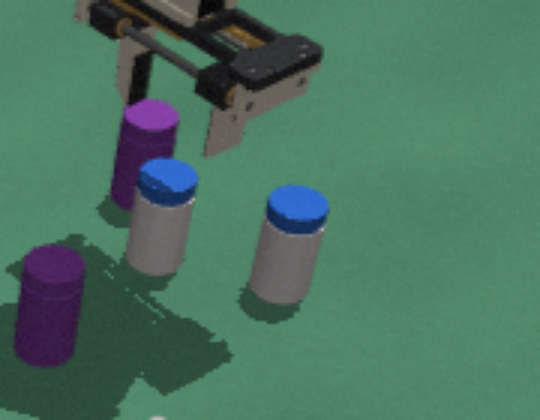

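Request:
{"op": "move_arm", "data": {
  "steps": "0 0.003 0 -0.005 60;0 0.004 0 -0.005 60;0.03 0.005 0 -0.005 60;0.06 0.005 0 -0.005 60;0.074 0.005 0 -0.005 60;0.074 0.005 0 -0.005 255;0.074 0.005 0 -0.005 255;0.074 0.005 0 -0.005 255;0.074 0.005 0 -0.005 255;0.074 0.005 0 -0.005 255"
}}

```text
clock: 22.37
position: [0.4309, 0.3018, 0.0667]
ee_rot: [-0.483, 1.514, 0.484]
force: [-1.2, -0.3, 4.1]
width: 0.525
```

Request:
{"op": "move_arm", "data": {
  "steps": "0 0 0 0 255;0 0 0 0 255"
}}

```text
clock: 22.53
position: [0.4309, 0.3018, 0.0666]
ee_rot: [-0.483, 1.514, 0.484]
force: [-0.5, 0.2, 6.8]
width: 0.522
```

Run:
```python
from h import *
print(cell(-1,-1)); go(*cell(-1,-1),.19,YAW+45)
```

```text
[ 0.57050978 -0.11301702]
to (np.float64(0.5705097757629705), np.float64(-0.11301701893155951), 0.19, np.float64(35.42788785319041)) shift [-0.1237 -0.419  -0.1262] turn -0.001 jaw now 35.4 pos [0.4309 0.3018 0.0666] w 0.522 F [-0.5  0.2  6.8] t 22.53 j7 -0.5
```

Request:
{"op": "move_arm", "data": {
  "steps": "-0.04 0 0 0 255;-0.08 0 0 0 255;-0.124 0 0 0 255;-0.124 -0.419 -0.126 0 255;-0.124 -0.419 -0.126 0 255;-0.124 -0.419 -0.126 0 255;-0.124 -0.419 -0.126 0 255;-0.124 -0.419 -0.126 0 255;-0.124 -0.419 -0.126 0 255;-0.124 -0.419 -0.126 0 255"
}}

```text
clock: 23.37
position: [0.5238, 0.0226, 0.1892]
ee_rot: [-0.484, 1.515, 0.483]
force: [0.7, 0.9, -1.1]
width: 0.519
```

Run:
```python
from h import *
go(*cell(-1,-1),.19,YAW+45)
```

```text
to (np.float64(0.5705097757629705), np.float64(-0.11301701893155951), 0.19, np.float64(35.42788785319041)) shift [-0.0007 -0.1376 -0.0405] turn -0.0 jaw now 35.4 pos [0.5238 0.0226 0.1892] w 0.519 F [ 0.7  0.9 -1.1] t 23.37 j7 0.23
```

Request:
{"op": "move_arm", "data": {
  "steps": "0 -0.14 -0.041 0 255;0 -0.14 -0.041 0 255;0 -0.14 -0.041 0 255;0 -0.14 -0.041 0 255;0 -0.14 -0.041 0 255;0 -0.14 -0.041 0 255;0 -0.14 -0.041 0 255;0 -0.14 -0.041 0 255"
}}

```text
clock: 24.03
position: [0.571, -0.1113, 0.1889]
ee_rot: [-0.485, 1.515, 0.486]
force: [-0.4, 0.8, -1.6]
width: 0.516
```

Run:
```python
from h import *
held(.0666)
go(*cell(-1,-1),.071,YAW+45)
```

```text
pos [ 0.5711 -0.1113  0.1889] held lid: [] expected px [279. 183.]
to (np.float64(0.5705097757629705), np.float64(-0.11301701893155951), 0.071, np.float64(35.42788785319041)) shift [ 0.1179 -0.0011 -0.0015] turn 0.002 jaw now 35.5 pos [ 0.5711 -0.1113  0.1889] w 0.526 F [ 0.6  0.3 -1. ] t 24.08 j7 0.47
```

Lid hidden by a finger; lower halfway and look.

Request:
{"op": "move_arm", "data": {
  "steps": "0.03 -0.001 -0.001 0 255;0.055 -0.001 -0.001 0 255;0.055 -0.001 -0.001 0 255;0.055 -0.001 -0.001 0 255"
}}

```text
clock: 24.42
position: [0.5701, -0.1134, 0.1331]
ee_rot: [-0.484, 1.518, 0.486]
force: [0.7, -0.4, -0.5]
width: 0.524
```

Run:
```python
from h import *
go(*cell(-1,-1),.071,YAW+45)
d=cam("scene")
cv2.imwrite("pics/k.png",cv2.resize(d["img"][150:330,220:420],None,fx=3.5,fy=3.5,interpolation=cv2.INTER_CUBIC))
```

```text
to (np.float64(0.5705097757629705), np.float64(-0.11301701893155951), 0.071, np.float64(35.42788785319041)) shift [ 0.0621 -0.0001  0.0007] turn 0.001 jaw now 35.5 pos [ 0.5701 -0.1134  0.1331] w 0.524 F [ 0.7 -0.4 -0.5] t 24.42 j7 0.44
```

View pics/k.png

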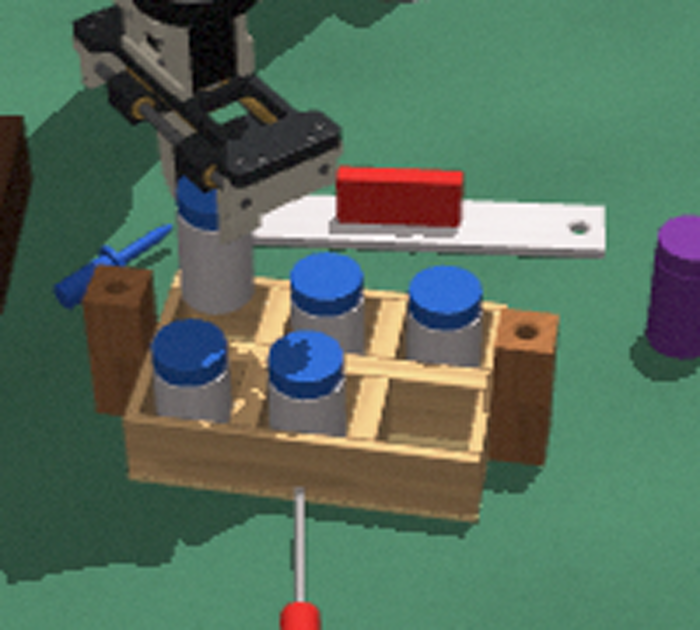

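Request:
{"op": "move_arm", "data": {
  "steps": "0.015 0 0 0 255;0.03 0 0 0 255;0.045 0 0 0 255;0.058 0 0 0 255;0.062 0 0 0 255;0.062 0 0 0 255;0.062 0 0 0 90;0.062 0 0 0 70;0.062 0 0 0 70;0.062 0 0 0 70"
}}

```text
clock: 25.3
position: [0.5717, -0.1145, 0.0725]
ee_rot: [-0.484, 1.515, 0.483]
force: [0.2, -0.3, 0.4]
width: 0.72
```

Run:
```python
from h import *
d=cam("scene")
print(lidfit(d,.088))
cv2.imwrite("pics/k2.png",cv2.resize(d["img"][150:330,220:420],None,fx=3,fy=3,interpolation=cv2.INTER_CUBIC))
go(.467,.397,.19,YAW+45)
```

```text
[(array([499., 199.]), np.float64(0.4632), np.float64(0.3922)), (array([314., 232.]), np.float64(0.5805), np.float64(-0.0346)), (array([347., 234.]), np.float64(0.5911), np.float64(0.0317)), (array([274., 250.]), np.float64(0.6409), np.float64(-0.1257)), (array([307., 254.]), np.float64(0.6541), np.float64(-0.0542))]
to (0.467, 0.397, 0.19, np.float64(35.42788785319041)) shift [-0.118   0.4773  0.2112] turn -0.0 jaw now 35.4 pos [ 0.5715 -0.1145  0.0723] w 0.721 F [ 0.7 -0.4 -0.9] t 25.35 j7 0.39
```

View pics/k2.png

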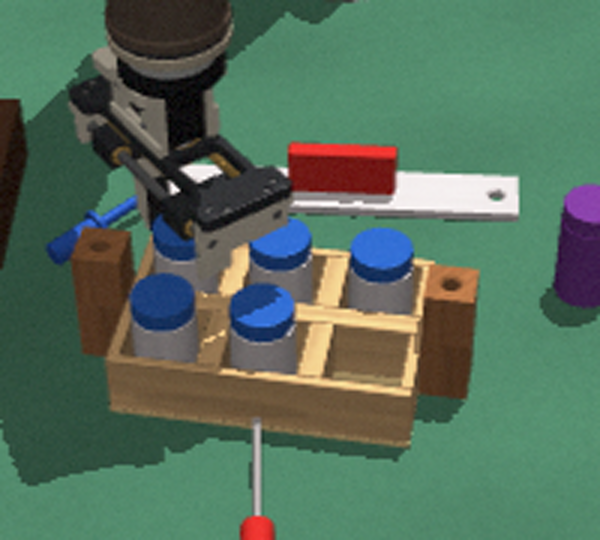

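Request:
{"op": "move_arm", "data": {
  "steps": "-0.04 0 0 0 70;-0.08 0 0 0 60;-0.118 0 0 0 30;-0.118 0.477 0.211 0 30;-0.118 0.477 0.211 0 30;-0.118 0.477 0.211 0 30;-0.118 0.477 0.211 0 30;-0.118 0.477 0.211 0 30;-0.118 0.477 0.211 0 30;-0.118 0.477 0.211 0 30"
}}

```text
clock: 26.18
position: [0.512, 0.1731, 0.1901]
ee_rot: [-0.484, 1.515, 0.483]
force: [0.9, 0.4, -0.8]
width: 0.884
```

Run:
```python
from h import *
go(.467,.397,.19,YAW+45)
```

```text
to (0.467, 0.397, 0.19, np.float64(35.42788785319041)) shift [0.     0.2086 0.093 ] turn -0.001 jaw now 35.4 pos [0.512  0.1731 0.1901] w 0.884 F [ 0.9  0.4 -0.8] t 26.18 j7 -0.07
```

Request:
{"op": "move_arm", "data": {
  "steps": "0 0.209 0.093 0 30;0 0.209 0.093 0 30;0 0.209 0.093 0 30;0 0.209 0.093 0 30;0 0.209 0.093 0 30;0.02 0.209 0.093 0 30;0.04 0.209 0.093 0 30;0.04 0.209 0.093 0 30;0.04 0.209 0.093 0 30;0.04 0.209 0.093 0 30"
}}

```text
clock: 27.02
position: [0.4682, 0.3948, 0.1504]
ee_rot: [-0.483, 1.516, 0.482]
force: [0.4, -1.1, 0.9]
width: 0.883
```

Run:
```python
from h import *
go(.466,.3965,.065,YAW+45)
d=cam("scene"); print(lidfit(d,.088)[:2]); cv2.imwrite("pics/l.png",d["img"])
```

```text
to (0.466, 0.3965, 0.065, np.float64(35.42788785319041)) shift [ 0.0854  0.0027 -0.0009] turn -0.002 jaw now 35.3 pos [0.4682 0.3948 0.1504] w 0.883 F [ 0.4 -1.1  0.9] t 27.02 j7 -0.49
[(array([499., 199.]), np.float64(0.4632), np.float64(0.3924)), (array([281., 227.]), np.float64(0.5661), np.float64(-0.1143))]
```

View pics/l.png

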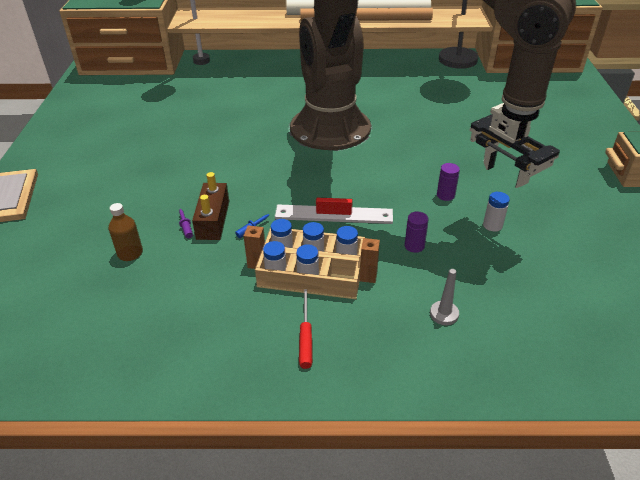

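Request:
{"op": "move_arm", "data": {
  "steps": "0.035 0.001 0 0 30;0.07 0.001 0 0 40;0.085 0.001 0 0 40;0.085 0.001 0 0 40;0.085 0.001 0 0 255;0.085 0.001 0 0 255;0.085 0.001 0 0 255;0.085 0.001 0 0 255;0.085 0.001 0 0 255;0.085 0.001 0 0 255"
}}

```text
clock: 27.9
position: [0.4669, 0.3967, 0.0655]
ee_rot: [-0.484, 1.515, 0.484]
force: [-1.9, -0.8, 6.2]
width: 0.521
```

Request:
{"op": "move_arm", "data": {
  "steps": "0 0 0 0 255;0 0 0 0 255"
}}

```text
clock: 28.07
position: [0.4669, 0.3967, 0.0656]
ee_rot: [-0.484, 1.515, 0.484]
force: [-0.9, -1.2, 6.6]
width: 0.519
```

Run:
```python
from h import *
print(cell(1,1)); go(*cell(1,1),.19,YAW+45)
```

```text
[0.66809022 0.02061702]
to (np.float64(0.6680902242370295), np.float64(0.020617018931559497), 0.19, np.float64(35.42788785319041)) shift [-0.1245 -0.4231 -0.0538] turn -0.0 jaw now 35.4 pos [0.4669 0.3967 0.0656] w 0.519 F [-0.9 -1.2  6.6] t 28.07 j7 -0.56
```

Request:
{"op": "move_arm", "data": {
  "steps": "-0.04 0 0 0 255;-0.08 0 0 0 255;-0.125 0 0 0 255;-0.125 -0.423 -0.054 0 255;-0.125 -0.423 -0.054 0 255;-0.125 -0.423 -0.054 0 255;-0.125 -0.423 -0.054 0 255;-0.125 -0.423 -0.054 0 255;-0.125 -0.423 -0.054 0 255;-0.125 -0.423 -0.054 0 255"
}}

```text
clock: 28.9
position: [0.6048, 0.1371, 0.1887]
ee_rot: [-0.484, 1.516, 0.484]
force: [1.1, 1.5, -1.6]
width: 0.52
```

Run:
```python
from h import *
go(*cell(1,1),.19,YAW+45)
```

```text
to (np.float64(0.6680902242370295), np.float64(0.020617018931559497), 0.19, np.float64(35.42788785319041)) shift [-0.0013 -0.1316 -0.0159] turn -0.0 jaw now 35.4 pos [0.6048 0.1371 0.1887] w 0.52 F [ 1.1  1.5 -1.6] t 28.9 j7 0.03
```

Request:
{"op": "move_arm", "data": {
  "steps": "0 -0.133 -0.016 0 255;0 -0.133 -0.016 0 255;0 -0.133 -0.016 0 255;0 -0.133 -0.016 0 255;0 -0.133 -0.016 0 255;0 -0.133 -0.016 0 255;0.03 -0.133 -0.016 0 255;0.055 -0.133 -0.016 0 255;0.055 -0.133 -0.016 0 255;0.055 -0.133 -0.016 0 255"
}}

```text
clock: 29.73
position: [0.6669, 0.0229, 0.1328]
ee_rot: [-0.485, 1.518, 0.487]
force: [-0.4, 1.0, -0.7]
width: 0.512
```

Run:
```python
from h import *
held(.0656)
go(*cell(1,1),.070,YAW+45)
d=cam("scene")
cv2.imwrite("pics/k3.png",cv2.resize(d["img"][150:330,220:420],None,fx=3,fy=3,interpolation=cv2.INTER_CUBIC))
```

```text
pos [0.6681 0.023  0.1344] held lid: [] expected px [344. 233.]
to (np.float64(0.6680902242370295), np.float64(0.020617018931559497), 0.07, np.float64(35.42788785319041)) shift [ 0.0644 -0.0019 -0.0014] turn 0.001 jaw now 35.5 pos [0.6681 0.023  0.1344] w 0.519 F [-0.7  0.5 -0.4] t 29.78 j7 0.21
```

View pics/k3.png

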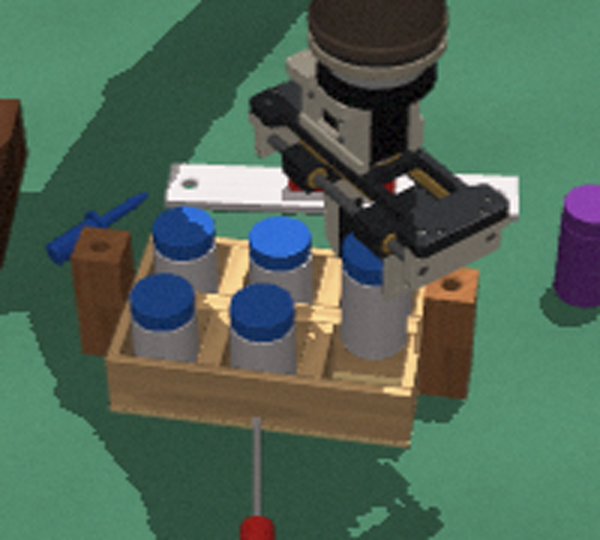

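Request:
{"op": "move_arm", "data": {
  "steps": "0.015 -0.001 -0.001 0 255;0.03 -0.001 -0.001 0 255;0.045 -0.001 -0.001 0 255;0.058 -0.001 -0.001 0 255;0.065 -0.001 -0.001 0 255;0.065 -0.001 -0.001 0 255;0.065 -0.001 -0.001 0 255;0.065 -0.001 -0.001 0 70;0.065 -0.001 -0.001 0 70;0.065 -0.001 -0.001 0 70"
}}

```text
clock: 30.67
position: [0.6686, 0.0203, 0.0692]
ee_rot: [-0.484, 1.515, 0.484]
force: [-0.1, 0.5, 0.9]
width: 0.686
```

Request:
{"op": "move_arm", "data": {
  "steps": "-0.03 0 0 0 70;-0.07 0 0 0 60;-0.12 0 0 0 30;-0.13 0 0 0 30;-0.13 0 0 0 30"
}}

```text
clock: 31.08
position: [0.671, 0.0212, 0.205]
ee_rot: [-0.485, 1.507, 0.482]
force: [0.2, 0.4, -0.9]
width: 0.878
```

Run:
```python
from h import *
o,_=pose();print(o["position"],o["clock"])
d=cam("scene"); print(lidfit(d,.092))
a=cv2.resize(d["img"][150:330,220:420],None,fx=2,fy=2,interpolation=cv2.INTER_CUBIC)
d=cam("top"); b=cv2.resize(d["img"][160:340,230:430],None,fx=2,fy=2,interpolation=cv2.INTER_CUBIC)
cv2.imwrite("pics/m.png",np.hstack([a,b]))
```

```text
[0.67096947 0.02118504 0.20498428] 31.0833
[(array([281., 227.]), np.float64(0.5709), np.float64(-0.1144)), (array([313., 230.]), np.float64(0.5817), np.float64(-0.0432)), (array([346., 235.]), np.float64(0.5958), np.float64(0.0309)), (array([273., 250.]), np.float64(0.6453), np.float64(-0.1252)), (array([307., 254.]), np.float64(0.6584), np.float64(-0.0546)), (array([343., 257.]), np.float64(0.6682), np.float64(0.023))]
```

View pics/m.png

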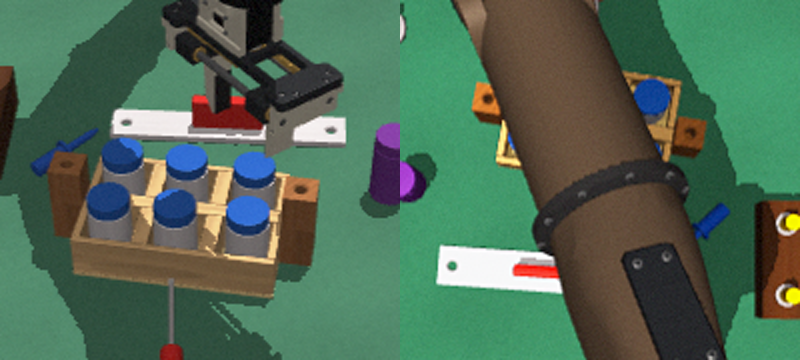

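```bash
cat >> h.py <<'E'
def darkblob(d,p,z,r=9,up=8):
    # centroid of the dark (or non-white) spot around pixel p, enlarged
    u,v=int(round(p[0])),int(round(p[1])); g=cv2.cvtColor(d["img"],cv2.COLOR_BGR2GRAY)[v-r:v+r+1,u-r:u+r+1].astype(np.float32)
    G=cv2.resize(g,None,fx=up,fy=up,interpolation=cv2.INTER_CUBIC)
    c=G[(r-3)*up:(r+4)*up,(r-3)*up:(r+4)*up]; t=(c.min()+np.median(c))/2
    m=(G<t).astype(np.uint8); k,l,s,cc=cv2.connectedComponentsWithStats(m)
    ctr=(r+.5)*up; best=min([i for i in range(1,k) if s[i][4]>up*up*2],key=lambda i:np.hypot(*(cc[i]-ctr)))
    c=cc[best]; px=((c[0]+.5)/up-.5+u-r,(c[1]+.5)/up-.5+v-r)
    return np.round(px,2),s[best][4]/up/up,plane(d,*px,z).round(4)
E
python3 - <<'E'
from h import *
s=cam("scene");t=cv2.imread("pics/top0.png")
for p in((283.1,211.1),(385.6,215)): print("bar scene",darkblob(s,p,.008))
for p in((253.5,231.8),(370,244.7)): print("post scene",darkblob(s,p,.098))
d=cam("top"); d["img"]=t
for p in((255.8,293.1),(353.1,299.7)): print("bar top",darkblob(d,p,.008))
for p in((273.9,209),(374.8,226.2)): print("post top",darkblob(d,p,.098))
for c,st,m in blobs(s,(0,150,100),(6,255,255),60):
    v,u=np.nonzero(m); P=cloud(s)[m]; q=P[:,2]>.045
    if q.sum()<20: continue
    print("rib",c,cv2.minAreaRect(np.array([plane(s,a,b,.05)[:2]*1000 for a,b in zip(u[q],v[q])],np.float32)))
E
```

```text
bar scene (array([282.76, 210.87]), np.float64(11.71875), array([ 0.4142, -0.1233,  0.008 ]))
bar scene (array([385.04, 214.76]), np.float64(12.0), array([0.4308, 0.1342, 0.008 ]))
post scene (array([252.79, 231.81]), np.float64(14.296875), array([ 0.5977, -0.1745,  0.098 ]))
post scene (array([369.85, 244.54]), np.float64(15.109375), array([0.6399, 0.08  , 0.098 ]))
bar top (array([255.59, 292.62]), np.float64(14.78125), array([0.4282, 0.1362, 0.008 ]))
bar top (array([352.65, 299.43]), np.float64(14.8125), array([ 0.4111, -0.1208,  0.008 ]))
post top (array([273.55, 208.91]), np.float64(14.890625), array([0.637 , 0.0822, 0.098 ]))
post top (array([375.02, 225.88]), np.float64(13.140625), array([ 0.5942, -0.1726,  0.098 ]))
rib [330.68125 207.2125 ] ((425.8157653808594, -7.592250823974609), (61.81816101074219, 19.96725082397461), 89.74565124511719)
```

Run:
```python
from h import *
go(.421,.0066,.12,-3.74)
```

```text
to (0.421, 0.0066, 0.12, -3.74) shift [ 0.0778  0.132  -0.2084] turn 0.683 jaw now 35.4 pos [0.6674 0.0198 0.1974] w 0.884 F [ 0.  -0.2  0.4] t 31.28 j7 0.24
```

Request:
{"op": "move_arm", "data": {
  "steps": "0 0.132 -0.208 0.683 60;0 0.132 -0.208 0.683 60;0 0.132 -0.208 0.683 60;0 0.132 -0.208 0.683 60;0 0.132 -0.208 0.683 60;0.04 0.132 -0.208 0.683 60;0.078 0.132 -0.208 0.683 60;0.078 0.132 -0.208 0.683 60;0.078 0.132 -0.208 0.683 60;0.078 0.132 -0.208 0.683 60"
}}

```text
clock: 32.12
position: [0.4231, 0.0075, 0.1208]
ee_rot: [0.051, 1.571, -0.05]
force: [0.8, 0.5, 0.7]
width: 0.763
```

Run:
```python
from h import *
d=cam("scene")
for p in((283.1,211.1),(385.6,215)): print("bar scene",darkblob(d,p,.008))
cv2.imwrite("pics/n.png",cv2.resize(d["img"][120:280,220:440],None,fx=3,fy=3))
go(.421,.0066,.015,-3.74)
```

```text
bar scene (array([282.72, 211.55]), np.float64(6.046875), array([ 0.417 , -0.1232,  0.008 ]))
bar scene (array([385.04, 214.77]), np.float64(12.3125), array([0.4308, 0.1342, 0.008 ]))
to (0.421, 0.0066, 0.015, -3.74) shift [ 0.1064 -0.0014 -0.003 ] turn 0.001 jaw now -3.7 pos [0.424  0.0077 0.1214] w 0.764 F [-0.1 -0.8  0.5] t 32.17 j7 -0.42
```

View pics/n.png

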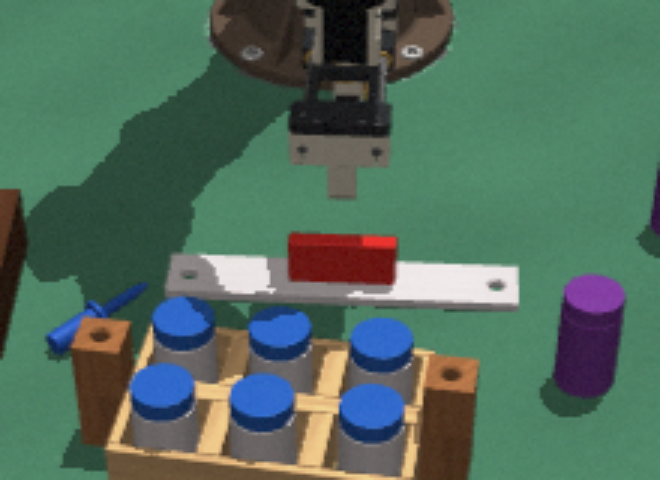

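Request:
{"op": "move_arm", "data": {
  "steps": "0.035 -0.001 -0.002 0 60;0.07 -0.001 -0.002 0 60;0.095 -0.001 -0.002 0 60;0.105 -0.001 -0.002 0 60;0.106 -0.001 -0.002 0 60;0.106 -0.001 -0.002 0 60"
}}

```text
clock: 32.67
position: [0.4216, 0.0067, 0.0149]
ee_rot: [0.051, 1.569, -0.051]
force: [0.1, -0.7, 0.6]
width: 0.769
```

Run:
```python
from h import *
go(.421,.0066,.014,-3.74)
```

```text
to (0.421, 0.0066, 0.014, -3.74) shift [ 0.0009 -0.0001 -0.0006] turn 0.0 jaw now -3.7 pos [0.4216 0.0067 0.0149] w 0.769 F [ 0.1 -0.7  0.6] t 32.67 j7 -0.59
```

Request:
{"op": "move_arm", "data": {
  "steps": "0 0 0 0 255;0 0 0 0 255;0 0 0 0 255;0 0 0 0 255;0 0 0 0 255;0 0 0 0 255;0 0 0 0 255;0 0 0 0 255;0 0 0 0 255;0 0 0 0 255",
  "squeeze": 45
}}

```text
clock: 33.5
position: [0.4202, 0.0063, 0.0145]
ee_rot: [0.051, 1.57, -0.051]
force: [1.8, -0.9, 0.8]
width: 0.174
```

Run:
```python
from h import *
go(.421,.0066,.155,-9.5)
d=cam("scene")
for p in((283.1,211.1),(385.6,215)): print("bar scene",darkblob(d,p,.008))
d=cam("top")
for p in((255.8,293.1),(353.1,299.7)): print("bar top",darkblob(d,p,.008))
```

```text
to (0.421, 0.0066, 0.155, -9.5) shift [-0.1405  0.0003  0.0008] turn 0.101 jaw now -3.7 pos [0.4202 0.0063 0.0145] w 0.174 F [ 1.8 -0.9  0.8] t 33.5 j7 -0.59
bar scene (array([282.58, 211.12]), np.float64(8.15625), array([ 0.4153, -0.1237,  0.008 ]))
bar scene (array([385.  , 214.52]), np.float64(10.6875), array([0.4298, 0.1341, 0.008 ]))
bar top (array([255.44, 293.09]), np.float64(13.578125), array([0.4269, 0.1366, 0.008 ]))
bar top (array([352.72, 299.61]), np.float64(15.34375), array([ 0.4107, -0.121 ,  0.008 ]))
```

Request:
{"op": "move_arm", "data": {
  "steps": "-0.03 0 0 0 255;-0.07 0 0 0 255;-0.11 0 0 0 255;-0.14 0 0 0.1 255;-0.14 0 0 0.1 255;-0.14 0 0 0.1 255"
}}

```text
clock: 34.1
position: [0.4207, 0.0061, 0.1555]
ee_rot: [0.129, 1.564, -0.13]
force: [0.5, 0.0, -3.6]
width: 0.172
```

Run:
```python
from h import *
go(.617,-.0463,.155,-9.48)
d=cam("scene"); cv2.imwrite("pics/o.png",cv2.resize(d["img"][100:300,200:460],None,fx=3,fy=3))
```

```text
to (0.617, -0.0463, 0.155, -9.48) shift [ 0.0011 -0.0194  0.2023] turn 0.0 jaw now -9.5 pos [0.4207 0.0061 0.1555] w 0.172 F [ 0.5  0.  -3.6] t 34.1 j7 -0.47
```

View pics/o.png

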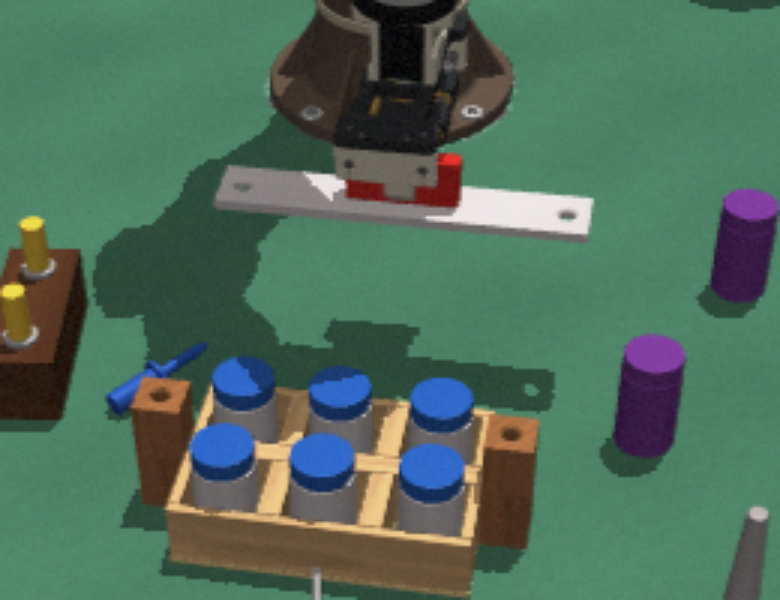

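Request:
{"op": "move_arm", "data": {
  "steps": "0 -0.004 0.04 0 255;0 -0.008 0.08 0 255;0 -0.012 0.12 0 255;0 -0.015 0.15 0 255;0 -0.017 0.175 0 255;0 -0.019 0.195 0 255;0 -0.0195 0.2025 0 255;0 -0.0195 0.2025 0 255;0 -0.0195 0.2025 0 255;0 -0.0195 0.2025 0 255"
}}

```text
clock: 34.98
position: [0.6147, -0.0455, 0.1534]
ee_rot: [0.129, 1.57, -0.129]
force: [-0.8, -0.4, -2.1]
width: 0.172
```

```bash
cat >> h.py <<'E'
def barpost(n="scene",zoff=.0145,z=None):
    d=cam(n); o,M=pose(); zb=(o["position"][2]-zoff+.008) if z is None else z; tz=M[:2,2]; ty=np.array([-tz[1],tz[0]]); 
    for s in(1,-1):
        q=o["position"][:2]+ty*s*.129; p=proj(d,[*q,zb]); 
        try: print(n,s,"exp",q.round(4),np.round(p,1),"hole",darkblob(d,p,zb))
        except Exception as e: print(n,s,"exp",q.round(4),np.round(p,1),e)
    return d
E
python3 - <<'E'
from h import *
d=barpost(); barpost("top")
go(.617,-.0463,.1125,-9.48)
cv2.imwrite("pics/p.png",cv2.resize(d["img"][130:310,220:420],None,fx=3.3,fy=3.3,interpolation=cv2.INTER_CUBIC))
E
```

```text
scene 1 exp [0.636  0.0816] [371.6 225.8] hole (array([371.35, 226.28]), np.float64(15.5), array([0.6376, 0.0809, 0.1474]))
scene -1 exp [ 0.5939 -0.1729] [251.7 213.3] hole (array([251.14, 214.75]), np.float64(6.90625), array([ 0.5988, -0.1737,  0.1474]))
top 1 exp [0.6364 0.0815] [271.8 205.5] hole (array([271.47, 206.5 ]), np.float64(13.71875), array([0.634 , 0.0823, 0.1478]))
top -1 exp [ 0.5942 -0.173 ] [377.2 222.9] hole (array([376.08, 224.4 ]), np.float64(8.421875), array([ 0.5906, -0.1702,  0.1478]))
to (0.617, -0.0463, 0.1125, -9.48) shift [ 0.0418 -0.0003  0.0018] turn 0.001 jaw now -9.4 pos [ 0.6153 -0.0457  0.1543] w 0.173 F [ 0.5 -0.6 -2.3] t 35.08 j7 -0.39
```

View pics/p.png

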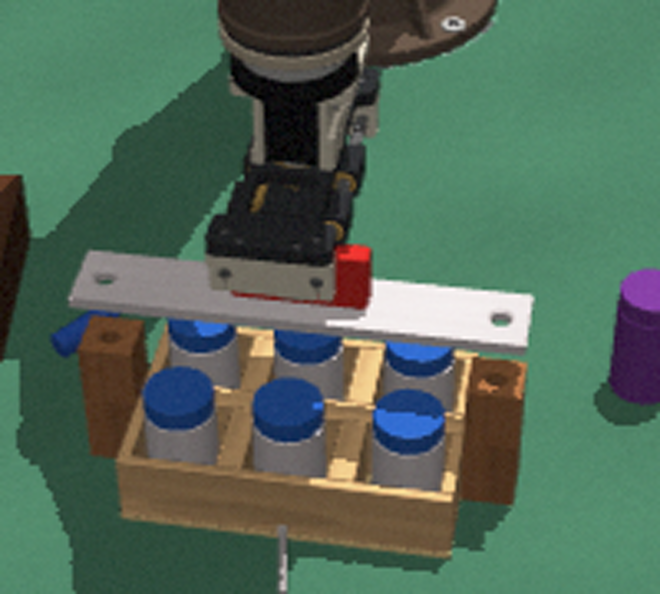

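Request:
{"op": "move_arm", "data": {
  "steps": "0.015 -0.0005 0.0025 0 255;0.03 -0.0005 0.0025 0 255;0.034 -0.0005 0.0025 0 255;0.034 -0.0005 0.0025 0 255;0.034 -0.0005 0.0025 0 255"
}}

```text
clock: 35.5
position: [0.6186, -0.047, 0.1209]
ee_rot: [0.129, 1.567, -0.129]
force: [0.5, -0.2, -3.0]
width: 0.173
```

Run:
```python
from h import *
d=barpost(); barpost("top")
go(.617,-.0463,.1125,-9.48)
cv2.imwrite("pics/p2.png",cv2.resize(d["img"][130:310,220:420],None,fx=3.3,fy=3.3,interpolation=cv2.INTER_CUBIC))
```

```text
scene 1 exp [0.6403 0.0803] [370.4 238.8] hole (array([370.04, 239.4 ]), np.float64(14.078125), array([0.6423, 0.0795, 0.1149]))
scene -1 exp [ 0.5979 -0.1742] [252.3 226. ] hole (array([251.51, 227.27]), np.float64(8.890625), array([ 0.602 , -0.1754,  0.1149]))
top 1 exp [0.6405 0.0803] [273.7 206.3] hole (array([273.14, 207.39]), np.float64(13.1875), array([0.6378, 0.0816, 0.115 ]))
top -1 exp [ 0.5982 -0.1742] [376.3 223.3] hole (array([375.6 , 224.41]), np.float64(12.953125), array([ 0.5954, -0.1724,  0.115 ]))
to (0.617, -0.0463, 0.1125, -9.48) shift [ 0.009   0.0002 -0.0024] turn 0.001 jaw now -9.4 pos [ 0.6193 -0.0469  0.1215] w 0.176 F [-0.   0.6 -3.5] t 35.6 j7 -0.41
```

View pics/p2.png

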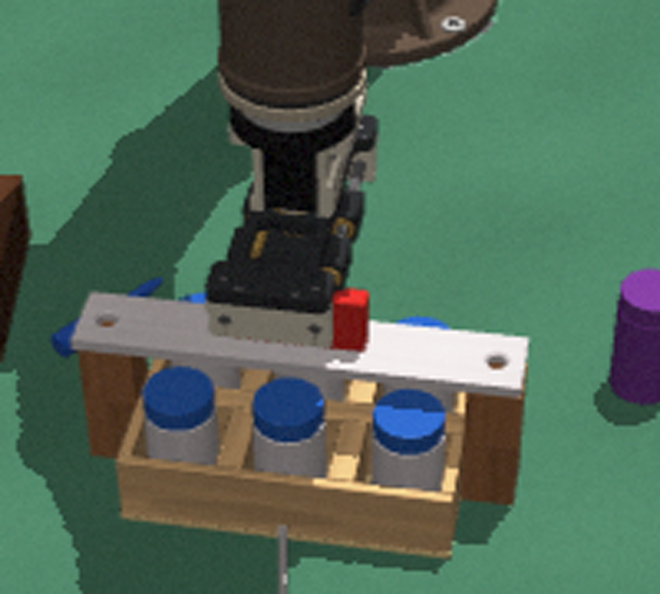

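Request:
{"op": "move_arm", "data": {
  "steps": "0.003 0 -0.002 0 255;0.006 0 -0.002 0 255;0.008 0 -0.002 0 255;0.009 0 -0.002 0 255;0.009 0 -0.002 0 255;0.009 0 -0.002 0 255"
}}

```text
clock: 36.1
position: [0.6168, -0.0468, 0.1126]
ee_rot: [0.129, 1.567, -0.13]
force: [-5.4, -0.6, 9.7]
width: 0.17
```

Run:
```python
from h import *
d=barpost(z=.106); barpost("top",z=.106)
go(.617,-.0463,.1125,-9.48)
cv2.imwrite("pics/p3.png",cv2.resize(d["img"][130:310,220:420],None,fx=3.3,fy=3.3,interpolation=cv2.INTER_CUBIC))
```

```text
scene 1 exp [0.638  0.0804] [370.2 241.2] hole (array([369.84, 242.01]), np.float64(9.71875), array([0.6407, 0.0796, 0.106 ]))
scene -1 exp [ 0.5956 -0.174 ] [252.8 228.4] hole (array([252.27, 229.76]), np.float64(6.671875), array([ 0.6001, -0.1747,  0.106 ]))
top 1 exp [0.638  0.0805] [274. 208.] hole (array([273.6 , 208.64]), np.float64(14.046875), array([0.6363, 0.0813, 0.106 ]))
top -1 exp [ 0.5956 -0.174 ] [375.9 224.9] hole (array([375.41, 225.47]), np.float64(13.96875), array([ 0.5941, -0.1728,  0.106 ]))
to (0.617, -0.0463, 0.1125, -9.48) shift [0.0001 0.0005 0.0001] turn 0.0 jaw now -9.5 pos [ 0.6168 -0.0468  0.1126] w 0.173 F [-6.  -1.1  9.9] t 36.2 j7 -0.41
```

View pics/p3.png

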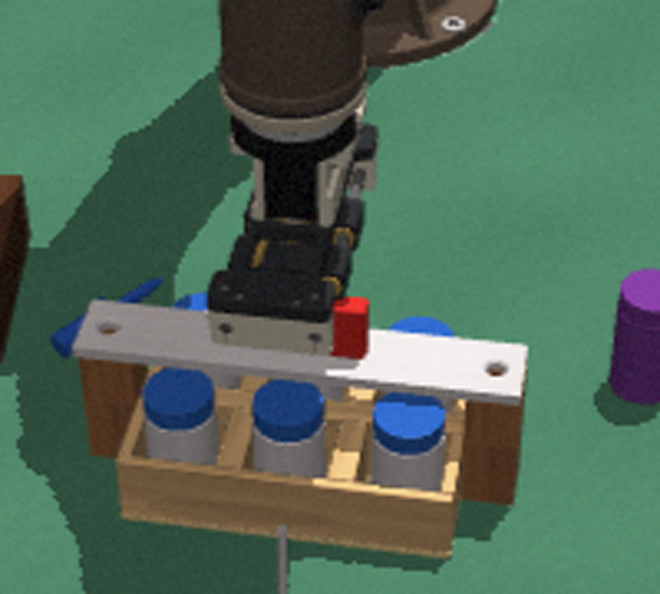

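Request:
{"op": "move_arm", "data": {
  "steps": "0 0 0 0 140;0 0 0 0 120;0 0 0 0 120;0 0 0 0 120;0 0 0 0 120;-0.03 0 0 0 120;-0.06 0 0 0 100;-0.09 0 0 0 80;-0.12 0 0 0 60;-0.12 0 0 0 60"
}}

```text
clock: 37.03
position: [0.62, -0.0462, 0.2379]
ee_rot: [0.13, 1.558, -0.129]
force: [1.1, -1.8, 1.4]
width: 0.748
```

Run:
```python
from h import *
o,_=pose(); print(o["position"],o["width"],o["clock"])
s=cam("scene"); 
for q in((.6395,.0810),(.597,-.174)):
    print("scene",darkblob(s,proj(s,[*q,.106]),.106))
t=cam("top")
for q in((.637,.0820),(.594,-.173)):
    print("top",darkblob(t,proj(t,[*q,.106]),.106))
a=cv2.resize(s["img"][170:310,220:420],None,fx=3,fy=3,interpolation=cv2.INTER_CUBIC)
cv2.imwrite("pics/q.png",a)
# pins
for d in(s,t):
    P=cloud(d)
    for c,st,m in blobs(d,(20,120,90),(33,255,255),25):
        v,u=np.nonzero(m); print(d["name"],c,P[m][:,2].max().round(3),"top plane pts",plane(d,*c,.108).round(4))
```

```text
[ 0.61997904 -0.04619773  0.23790475] 0.7478415134221393 37.0333
scene (array([369.83, 241.97]), np.float64(10.171875), array([0.6406, 0.0796, 0.106 ]))
scene (array([252.27, 229.76]), np.float64(6.5625), array([ 0.6001, -0.1747,  0.106 ]))
top (array([273.58, 208.65]), np.float64(14.078125), array([0.6363, 0.0814, 0.106 ]))
top (array([375.31, 225.44]), np.float64(13.578125), array([ 0.5941, -0.1725,  0.106 ]))
scene [211.08270677 180.66917293] 0.943 top plane pts [ 0.4212 -0.2908  0.108 ]
scene [204.86013986 203.33566434] 0.943 top plane pts [ 0.5092 -0.2922  0.108 ]
top [288.375  192.0625] 1.352 top plane pts [0.6781 0.0446 0.108 ]
top [281.24 226.12] 0.059 top plane pts [0.5918 0.0615 0.108 ]
top [290.87179487 240.48717949] 0.057 top plane pts [0.5559 0.0371 0.108 ]
top [425.65217391 270.94202899] 0.111 top plane pts [ 0.4812 -0.2946  0.108 ]
top [618.0681458  317.97939778] 1.352 top plane pts [ 0.3688 -0.7558  0.108 ]
top [425.86567164 307.49253731] 0.112 top plane pts [ 0.3923 -0.2933  0.108 ]
top [  5.20588235 363.16666667] 0.066 top plane pts [0.2544 0.7294 0.108 ]
top [636.93181818 360.97727273] 1.352 top plane pts [ 0.2672 -0.7941  0.108 ]
```

View pics/q.png

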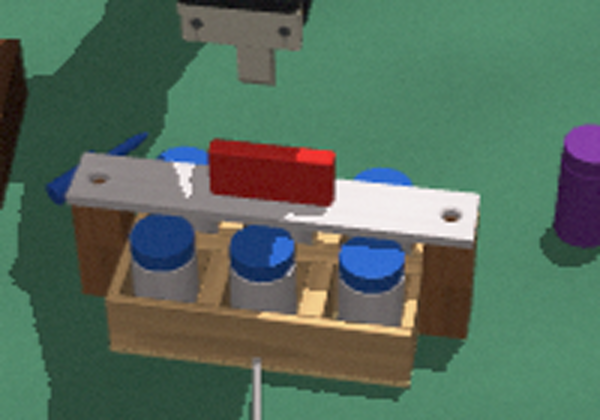

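Run:
```python
from h import *
go(.4827,-.2963,.2,-99.4)
s=cam("scene"); u,v=map(int,proj(s,(.44,-.29,.09)))
cv2.imwrite("pics/r.png",cv2.resize(s["img"][v-40:v+40,u-45:u+45],None,fx=6,fy=6,interpolation=cv2.INTER_CUBIC)); print(u,v)
```

```text
to (0.4827, -0.2963, 0.2, -99.4) shift [ 0.0324 -0.2684 -0.0922] turn 1.57 jaw now -9.5 pos [ 0.6177 -0.0467  0.2327] w 0.762 F [ 0.1  0.1 -0.7] t 37.13 j7 -0.36
211 191
```

View pics/r.png

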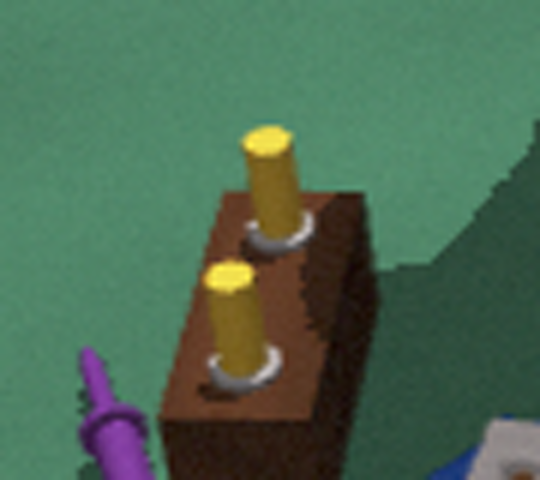

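Run:
```python
from h import *
s=cam("scene")
for p in((210.4,174.2),(204.2,196.9)): print(plane(s,*p,.108).round(4))
```

```text
[ 0.3945 -0.2964  0.108 ]
[ 0.4851 -0.2975  0.108 ]
```

Request:
{"op": "move_arm", "data": {
  "steps": "0.03 -0.268 -0.092 1.57 60;0.03 -0.268 -0.092 1.57 60;0.03 -0.268 -0.092 1.57 60;0.03 -0.268 -0.092 1.57 60;0.03 -0.268 -0.092 1.57 60;0.03 -0.268 -0.092 1.57 60;0.03 -0.268 -0.092 1.57 60;0.03 -0.268 -0.092 1.57 60;0.03 -0.268 -0.092 1.57 60;0.03 -0.268 -0.092 1.57 60"
}}

```text
clock: 38.07
position: [0.4806, -0.2966, 0.1998]
ee_rot: [1.1, 1.278, -1.101]
force: [-0.4, 0.6, -0.9]
width: 0.763
```

Run:
```python
from h import *
go(.4827,-.2963,.15,-99.4)
```

```text
to (0.4827, -0.2963, 0.15, -99.4) shift [0.0498 0.0022 0.0001] turn 0.311 jaw now -81.6 pos [ 0.4806 -0.2966  0.1998] w 0.763 F [-0.4  0.6 -0.9] t 38.07 j7 -1.01
```

Request:
{"op": "move_arm", "data": {
  "steps": "0.01 0.002 0 0.311 100;0.03 0.002 0 0.311 100;0.05 0.002 0 0.311 100;0.05 0.002 0 0.311 100;0.05 0.002 0 0.311 100;0.05 0.002 0 0.311 100"
}}

```text
clock: 38.57
position: [0.4841, -0.2957, 0.1517]
ee_rot: [1.321, 1.134, -1.321]
force: [0.1, -1.0, 0.7]
width: 0.608
```

Run:
```python
from h import *
go(.4832,-.296,.072,-99.4)
s=cam("scene"); u,v=map(int,proj(s,(.44,-.29,.09)))
cv2.imwrite("pics/r2.png",cv2.resize(s["img"][v-60:v+40,u-55:u+55],None,fx=5,fy=5,interpolation=cv2.INTER_CUBIC))
```

```text
to (0.4832, -0.296, 0.072, -99.4) shift [ 0.0797 -0.0008  0.0004] turn 0.011 jaw now -98.8 pos [ 0.4841 -0.2957  0.1517] w 0.608 F [ 0.1 -1.   0.7] t 38.57 j7 -1.29
```

View pics/r2.png

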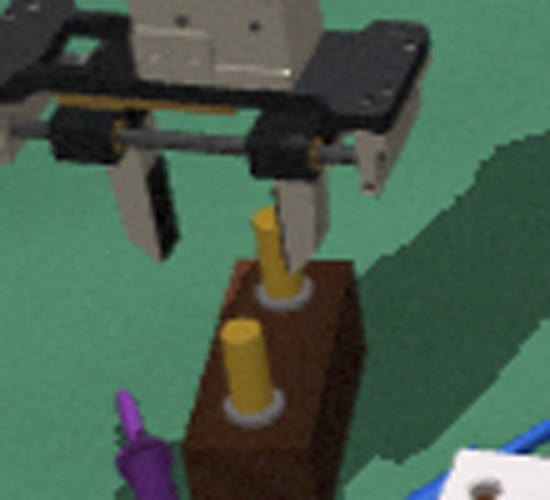

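Request:
{"op": "move_arm", "data": {
  "steps": "0.03 0 0 0 100;0.06 0 0 0 100;0.078 0 0 0 100;0.078 0 0 0 100;0.078 0 0 0 255;0.078 0 0 0 255;0.078 0 0 0 255;0.078 0 0 0 255;0.078 0 0 0 255;0.078 0 0 0 255",
  "squeeze": 10
}}

```text
clock: 39.45
position: [0.4845, -0.2961, 0.0742]
ee_rot: [1.323, 1.13, -1.322]
force: [-0.7, -1.9, 0.5]
width: 0.223
```

Request:
{"op": "move_arm", "data": {
  "steps": "0 0 0 0 255;0 0 0 0 255;0 0 0 0 255"
}}

```text
clock: 39.7
position: [0.4845, -0.2961, 0.0742]
ee_rot: [1.323, 1.13, -1.322]
force: [-1.3, -0.7, 6.5]
width: 0.217
```

Run:
```python
from h import *
go(.4832,-.296,.072,-9.4)
```

```text
to (0.4832, -0.296, 0.072, -9.4) shift [ 0.0022 -0.0013  0.0001] turn -1.562 jaw now -98.9 pos [ 0.4845 -0.2961  0.0742] w 0.217 F [-1.3 -0.7  6.5] t 39.7 j7 -1.3
```

Request:
{"op": "move_arm", "data": {
  "steps": "0 0 0 0 110;0 0 0 0 110;0 0 0 0 110;0 0 0 -1.56 110;0 0 0 -1.56 110;0 0 0 -1.56 110;0 0 0 -1.56 110;0 0 0 -1.56 110;0 0 0 -1.56 110;0 0 0 -1.56 110"
}}

```text
clock: 40.53
position: [0.484, -0.2956, 0.0733]
ee_rot: [0.66, 1.469, -0.66]
force: [-0.2, -0.9, -0.3]
width: 0.568
```

Run:
```python
from h import *
go(.4845,-.2961,.072,-9.4)
```

```text
to (0.4845, -0.2961, 0.072, -9.4) shift [0.0013 0.0001 0.0007] turn -0.681 jaw now -48.4 pos [ 0.484  -0.2956  0.0733] w 0.568 F [-0.2 -0.9 -0.3] t 40.53 j7 -0.58
```

Request:
{"op": "move_arm", "data": {
  "steps": "0 0 0 -0.681 110;0 0 0 -0.681 110;0 0 0 -0.681 110;0 0 0 -0.681 110;0 0 0 -0.681 110;0 0 0 -0.681 110;0 0 0 -0.681 110;0 0 0 -0.681 110"
}}

```text
clock: 41.2
position: [0.4839, -0.2957, 0.0733]
ee_rot: [0.136, 1.567, -0.135]
force: [-0.1, -0.2, -0.1]
width: 0.568
```

Run:
```python
from h import *
go(.4845,-.2961,.072,-9.4)
```

```text
to (0.4845, -0.2961, 0.072, -9.4) shift [ 0.0013 -0.0003  0.0006] turn -0.008 jaw now -9.9 pos [ 0.4839 -0.2957  0.0733] w 0.568 F [-0.1 -0.2 -0.1] t 41.2 j7 -0.02
```

Request:
{"op": "move_arm", "data": {
  "steps": "0 0 0 -0.008 255;0 0 0 -0.008 255;0 0 0 -0.008 255;0 0 0 -0.008 255;0 0 0 -0.008 255;0 0 0 -0.008 255;0 0 0 -0.008 255",
  "squeeze": 35
}}

```text
clock: 41.78
position: [0.4841, -0.2957, 0.0735]
ee_rot: [0.127, 1.567, -0.127]
force: [-0.1, 1.1, 1.4]
width: 0.212
```

Run:
```python
from h import *
go(.5956,-.1738,.19,-9.45)
```

```text
to (0.5956, -0.1738, 0.19, -9.45) shift [-0.1165  0.1383  0.0903] turn 0.003 jaw now -9.3 pos [ 0.4841 -0.2957  0.0735] w 0.212 F [-0.1  1.1  1.4] t 41.78 j7 -0.01
```

Request:
{"op": "move_arm", "data": {
  "steps": "-0.04 0 0 0 255;-0.08 0 0 0 255;-0.117 0 0 0 255;-0.117 0.04 0.025 0 255;-0.117 0.075 0.05 0 255;-0.117 0.11 0.07 0 255;-0.117 0.13 0.085 0 255;-0.117 0.1385 0.0905 0 255;-0.117 0.1385 0.0905 0 255;-0.117 0.1385 0.0905 0 255"
}}

```text
clock: 42.62
position: [0.5955, -0.1737, 0.19]
ee_rot: [0.126, 1.568, -0.127]
force: [-0.5, -0.1, -0.9]
width: 0.21
```

Run:
```python
from h import *
go(.5956,-.1738,.19,-9.45)
s=cam("scene"); u,v=map(int,proj(s,(.5956,-.1738,.12)))
a=cv2.resize(s["img"][v-40:v+40,u-40:u+40],None,fx=5,fy=5,interpolation=cv2.INTER_CUBIC)
t=cam("top"); u,v=map(int,proj(t,(.5956,-.1738,.12)))
b=cv2.resize(t["img"][v-40:v+40,u-40:u+40],None,fx=5,fy=5,interpolation=cv2.INTER_CUBIC)
cv2.imwrite("pics/s.png",np.hstack([a,b]))
```

```text
to (0.5956, -0.1738, 0.19, -9.45) shift [ 0.     -0.      0.0002] turn 0.004 jaw now -9.2 pos [ 0.5955 -0.1737  0.19  ] w 0.21 F [-0.5 -0.1 -0.9] t 42.62 j7 -0.21
```

View pics/s.png

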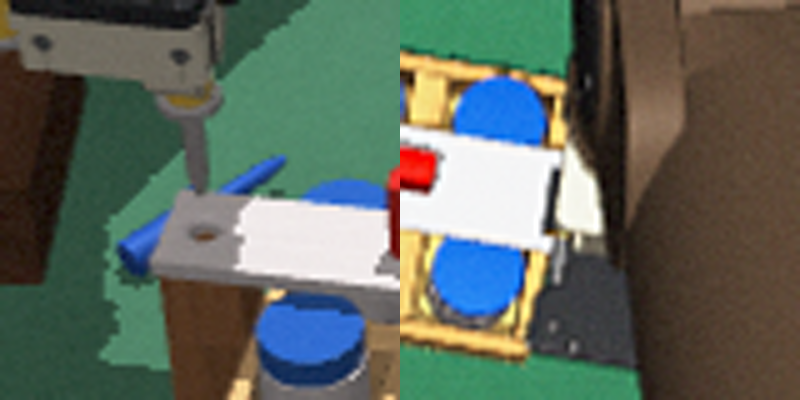

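Request:
{"op": "move_arm", "data": {
  "steps": "0.01 0 0 0 255;0.018 0 0 0 255;0.024 0 0 0 255;0.03 0 0 0 255;0.034 0 0 0 255;0.034 0 0 0 255"
}}

```text
clock: 43.22
position: [0.5951, -0.1737, 0.1552]
ee_rot: [0.128, 1.569, -0.127]
force: [-0.9, 0.9, -0.5]
width: 0.213
```

Run:
```python
from h import *
go(.5956,-.1738,.1195,-9.45)
s=cam("scene"); u,v=map(int,proj(s,(.5956,-.1738,.12)))
a=cv2.resize(s["img"][v-40:v+40,u-40:u+40],None,fx=5,fy=5,interpolation=cv2.INTER_CUBIC)
cv2.imwrite("pics/s2.png",a)
```

```text
to (0.5956, -0.1738, 0.1195, -9.45) shift [ 0.0357 -0.      0.0006] turn 0.003 jaw now -9.3 pos [ 0.5951 -0.1737  0.1552] w 0.213 F [-0.9  0.9 -0.5] t 43.22 j7 -0.22
```

View pics/s2.png

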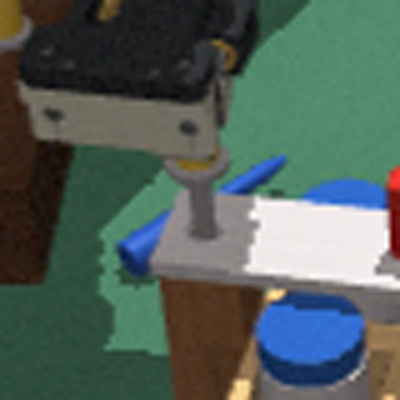

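Tip is in the hole (crop 207,236), no force. Continue down.

Request:
{"op": "move_arm", "data": {
  "steps": "0.006 0 0 0 255;0.012 0 0 0 255;0.018 0 0 0 255;0.023 0 0 0 255;0.028 0 0 0 255;0.032 0 0 0 255;0.032 0 0 0 255"
}}

```text
clock: 43.85
position: [0.5952, -0.1736, 0.1234]
ee_rot: [0.127, 1.569, -0.127]
force: [-0.5, 0.6, -0.8]
width: 0.207
```

Run:
```python
from h import *
go(.5956,-.1738,.1195,-9.45)
```

```text
to (0.5956, -0.1738, 0.1195, -9.45) shift [ 0.0039 -0.0002  0.0004] turn 0.003 jaw now -9.3 pos [ 0.5952 -0.1736  0.1234] w 0.207 F [-0.5  0.6 -0.8] t 43.85 j7 -0.24
```

Request:
{"op": "move_arm", "data": {
  "steps": "0.002 0 0 0 255;0.004 0 0 0 255;0.005 0 0 0 255;0.005 0 0 0 255;0.005 0 0 0 255"
}}

```text
clock: 44.27
position: [0.5959, -0.1736, 0.1196]
ee_rot: [0.127, 1.567, -0.127]
force: [0.2, 0.3, -0.2]
width: 0.212
```

Request:
{"op": "move_arm", "data": {
  "steps": "0.001 0 0 0 255;0.002 0 0 0 255;0.003 0 0 0 255;0.003 0 0 0 255;0.003 0 0 0 255"
}}

```text
clock: 44.68
position: [0.596, -0.1737, 0.1193]
ee_rot: [0.126, 1.566, -0.128]
force: [-9.2, 1.2, 25.3]
width: 0.21
```

Run:
```python
from h import *
go(.5956,-.1738,.1195,-9.45)
s=cam("scene"); u,v=map(int,proj(s,(.5956,-.1738,.12)))
a=cv2.resize(s["img"][v-40:v+40,u-40:u+40],None,fx=5,fy=5,interpolation=cv2.INTER_CUBIC)
cv2.imwrite("pics/s3.png",a)
```

```text
to (0.5956, -0.1738, 0.1195, -9.45) shift [-0.0002 -0.0001 -0.0004] turn 0.003 jaw now -9.3 pos [ 0.596  -0.1737  0.1193] w 0.21 F [-9.2  1.2 25.3] t 44.68 j7 -0.25
```

View pics/s3.png

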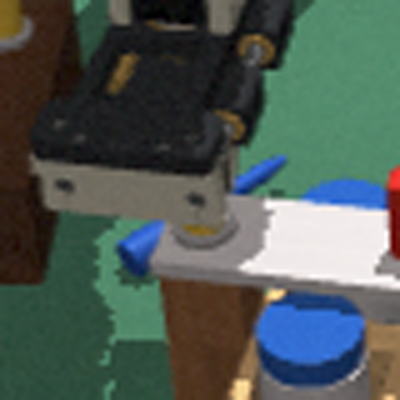

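Request:
{"op": "move_arm", "data": {
  "steps": "-0.002 0 0 0 255;-0.002 0 0 0 120;-0.002 0 0 0 110;-0.002 0 0 0 110;-0.002 0 0 0 110;-0.03 0 0 0 110;-0.07 0 0 0 110;-0.09 0 0 0 110;-0.09 0 0 0 110"
}}

```text
clock: 45.48
position: [0.5985, -0.1736, 0.2115]
ee_rot: [0.127, 1.559, -0.128]
force: [0.4, 0.1, 1.0]
width: 0.566
```

Run:
```python
from h import *
go(.3945,-.2953,.19,-99.3)
s=cam("scene"); u,v=map(int,proj(s,(.5956,-.1738,.12)))
a=cv2.resize(s["img"][v-60:v+60,u-70:u+150],None,fx=3.5,fy=3.5,interpolation=cv2.INTER_CUBIC)
cv2.imwrite("pics/s4.png",a)
```

```text
to (0.3945, -0.2953, 0.19, -99.3) shift [ 0.0202 -0.153  -0.1819] turn -1.571 jaw now -9.3 pos [ 0.5985 -0.1736  0.2115] w 0.566 F [0.4 0.1 1. ] t 45.48 j7 -0.2
```

View pics/s4.png

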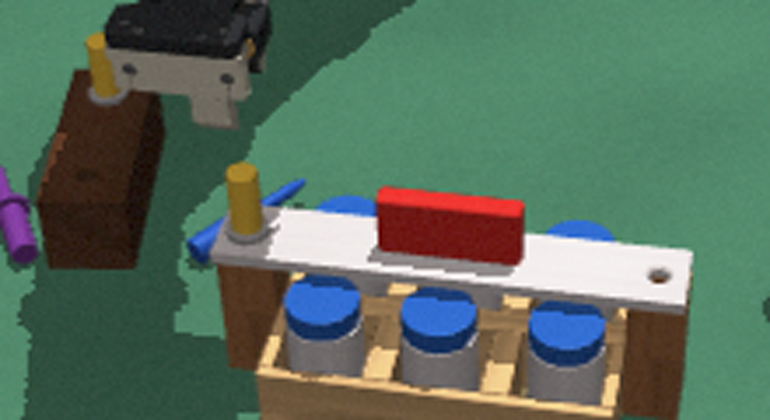

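Request:
{"op": "move_arm", "data": {
  "steps": "0.02 -0.153 -0.182 1.571 110;0.02 -0.153 -0.182 1.571 110;0.02 -0.153 -0.182 1.571 110;0.02 -0.153 -0.182 1.571 110;0.02 -0.153 -0.182 1.571 110;0.02 -0.153 -0.182 1.571 110;0.02 -0.153 -0.182 1.571 110;0.02 -0.153 -0.182 1.571 110;0.02 -0.153 -0.182 1.571 110;0.02 -0.153 -0.182 1.571 110"
}}

```text
clock: 46.37
position: [0.3905, -0.2952, 0.1853]
ee_rot: [1.097, 1.279, -1.097]
force: [-1.0, 0.0, -1.3]
width: 0.57
```

Run:
```python
from h import *
go(.3943,-.2951,.15,-99.3)
```

```text
to (0.3943, -0.2951, 0.15, -99.3) shift [0.0353 0.0039 0.0006] turn 0.314 jaw now -81.3 pos [ 0.3905 -0.2952  0.1853] w 0.57 F [-1.   0.  -1.3] t 46.37 j7 -0.97
```

Request:
{"op": "move_arm", "data": {
  "steps": "0.01 0.003 0.0005 0.314 110;0.025 0.003 0.0005 0.314 110;0.035 0.003 0.0005 0.314 110;0.035 0.003 0.0005 0.314 110;0.035 0.003 0.0005 0.314 110;0.035 0.003 0.0005 0.314 110"
}}

```text
clock: 46.87
position: [0.3945, -0.2952, 0.1515]
ee_rot: [1.321, 1.134, -1.321]
force: [-0.1, -0.9, 0.2]
width: 0.567
```

Run:
```python
from h import *
go(.3943,-.2951,.0735,-99.3)
s=cam("scene"); u,v=map(int,proj(s,(.44,-.29,.09)))
cv2.imwrite("pics/r5.png",cv2.resize(s["img"][v-60:v+40,u-55:u+55],None,fx=5,fy=5,interpolation=cv2.INTER_CUBIC))
```

```text
to (0.3943, -0.2951, 0.0735, -99.3) shift [ 0.078  -0.0002 -0.0001] turn 0.01 jaw now -98.7 pos [ 0.3945 -0.2952  0.1515] w 0.567 F [-0.1 -0.9  0.2] t 46.87 j7 -1.27
```

View pics/r5.png

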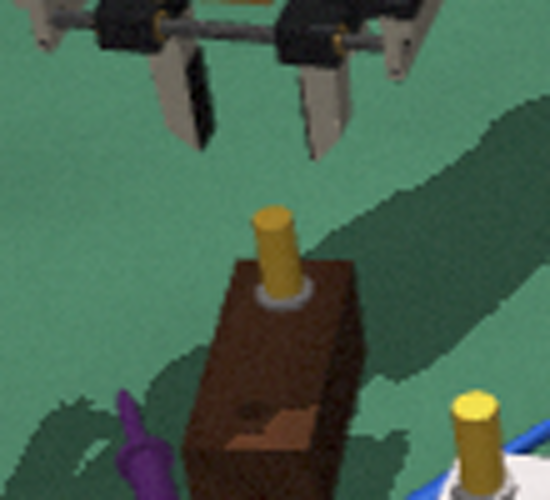

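Request:
{"op": "move_arm", "data": {
  "steps": "0.03 0 0 0 110;0.06 0 0 0 110;0.077 0 0 0 110;0.077 0 0 0 110;0.077 0 0 0 255;0.077 0 0 0 255;0.077 0 0 0 255;0.077 0 0 0 255;0.077 0 0 0 255;0.077 0 0 0 255",
  "squeeze": 10
}}

```text
clock: 47.75
position: [0.395, -0.2957, 0.0752]
ee_rot: [1.323, 1.13, -1.322]
force: [0.1, 0.2, 4.9]
width: 0.215
```

Request:
{"op": "move_arm", "data": {
  "steps": "0 0 0 0 255;0 0 0 0 255;0 0 0 0 110;0 0 0 0 110;0 0 0 0 110;0 0 0 -1.56 110;0 0 0 -1.56 110;0 0 0 -1.56 110;0 0 0 -1.56 110;0 0 0 -1.56 110"
}}

```text
clock: 48.58
position: [0.3945, -0.2952, 0.0744]
ee_rot: [0.852, 1.398, -0.852]
force: [0.1, -0.7, 0.1]
width: 0.569
```

Run:
```python
from h import *
go(.3943,-.2951,.0735,-9.4)
```

```text
to (0.3943, -0.2951, 0.0735, -9.4) shift [ 0.0009 -0.0001 -0.0002] turn -0.931 jaw now -62.7 pos [ 0.3945 -0.2952  0.0744] w 0.569 F [ 0.1 -0.7  0.1] t 48.58 j7 -0.79
```

Request:
{"op": "move_arm", "data": {
  "steps": "0 0 0 -0.931 110;0 0 0 -0.931 110;0 0 0 -0.931 110;0 0 0 -0.931 110;0 0 0 -0.931 110;0 0 0 -0.931 110;0 0 0 -0.931 110;0 0 0 -0.931 110;0 0 0 -0.931 110;0 0 0 -0.931 110"
}}

```text
clock: 49.42
position: [0.3944, -0.2953, 0.0743]
ee_rot: [0.136, 1.567, -0.135]
force: [-0.6, -0.0, 0.2]
width: 0.569
```

Request:
{"op": "move_arm", "data": {
  "steps": "0 0 0 0 255;0 0 0 0 255;0 0 0 0 255;0 0 0 0 255;0 0 0 0 255;0 0 0 0 255;0 0 0 0 255",
  "squeeze": 35
}}

```text
clock: 50.0
position: [0.3945, -0.2952, 0.0745]
ee_rot: [0.134, 1.567, -0.134]
force: [-0.3, 1.2, 0.3]
width: 0.209
```

Run:
```python
from h import *
s=cam("scene"); print(darkblob(s,proj(s,[.6395,.081,.106]),.106))
go(.6380,.0803,.2,-9.4)
```

```text
(array([369.89, 241.88]), np.float64(10.859375), array([0.6403, 0.0797, 0.106 ]))
to (0.638, 0.0803, 0.2, -9.4) shift [-0.1255  0.4113  0.1764] turn -0.006 jaw now -9.7 pos [ 0.3945 -0.2952  0.0745] w 0.211 F [ 0.  -1.1  0.3] t 50.05 j7 -0.02
```

Request:
{"op": "move_arm", "data": {
  "steps": "-0.04 0 0 0 255;-0.08 0 0 0 255;-0.12 0 0 0 255;-0.16 0.02 0.005 -0.006 255;-0.16 0.055 0.02 -0.006 255;-0.16 0.09 0.035 -0.006 255;-0.16 0.125 0.05 -0.006 255;-0.16 0.16 0.065 -0.006 255;-0.16 0.195 0.08 -0.006 255;-0.16 0.23 0.095 -0.006 255"
}}

```text
clock: 50.88
position: [0.5277, -0.0832, 0.2345]
ee_rot: [0.129, 1.567, -0.13]
force: [0.8, -0.6, -0.1]
width: 0.214
```

Run:
```python
from h import *
go(.6380,.0803,.235,-9.4)
```

```text
to (0.638, 0.0803, 0.235, -9.4) shift [-0.0006  0.1793  0.0821] turn -0.001 jaw now -9.4 pos [ 0.5277 -0.0832  0.2345] w 0.214 F [ 0.8 -0.6 -0.1] t 50.88 j7 -0.38
```

Request:
{"op": "move_arm", "data": {
  "steps": "0 0.035 0.016 0 255;0 0.07 0.032 0 255;0 0.105 0.048 0 255;0 0.14 0.064 0 255;0 0.165 0.075 0 255;0 0.18 0.082 0 255;0.02 0.181 0.082 0 255;0.043 0.181 0.082 0 255;0.043 0.181 0.082 0 255;0.043 0.181 0.082 0 255"
}}

```text
clock: 51.72
position: [0.6367, 0.08, 0.1904]
ee_rot: [0.128, 1.57, -0.13]
force: [0.4, -1.0, 0.0]
width: 0.211
```

Run:
```python
from h import *
go(.6380,.0803,.158,-9.4)
s=cam("scene"); u,v=map(int,proj(s,(.638,.0803,.12)))
a=cv2.resize(s["img"][v-40:v+40,u-40:u+40],None,fx=5,fy=5,interpolation=cv2.INTER_CUBIC)
cv2.imwrite("pics/t.png",a)
```

```text
to (0.638, 0.0803, 0.158, -9.4) shift [0.0324 0.0006 0.0013] turn 0.0 jaw now -9.4 pos [0.6367 0.08   0.1904] w 0.211 F [ 0.4 -1.   0. ] t 51.72 j7 -0.71
```

View pics/t.png

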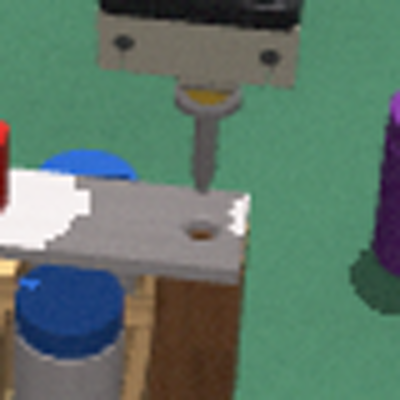

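Request:
{"op": "move_arm", "data": {
  "steps": "0.01 0.0005 0.0005 0 255;0.018 0.0005 0.0005 0 255;0.025 0.0005 0.0005 0 255;0.03 0.0005 0.0005 0 255;0.033 0.0005 0.0005 0 255;0.033 0.0005 0.0005 0 255"
}}

```text
clock: 52.27
position: [0.6377, 0.0807, 0.1576]
ee_rot: [0.129, 1.568, -0.129]
force: [0.8, -0.6, -0.8]
width: 0.211
```

Run:
```python
from h import *
go(.6380,.0803,.1205,-9.4)
s=cam("scene"); u,v=map(int,proj(s,(.638,.0803,.12)))
a=cv2.resize(s["img"][v-40:v+40,u-40:u+40],None,fx=5,fy=5,interpolation=cv2.INTER_CUBIC)
cv2.imwrite("pics/t2.png",a)
```

```text
to (0.638, 0.0803, 0.1205, -9.4) shift [ 0.0371 -0.0003  0.0004] turn -0.0 jaw now -9.4 pos [0.6377 0.0807 0.1576] w 0.211 F [ 0.8 -0.6 -0.8] t 52.27 j7 -0.73
```

View pics/t2.png

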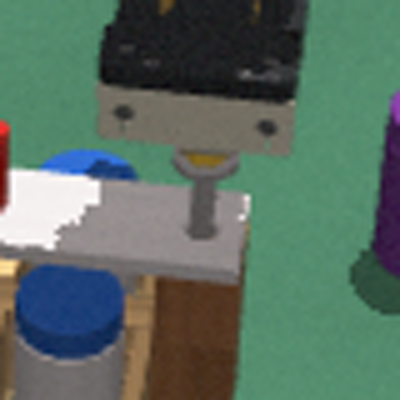

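Request:
{"op": "move_arm", "data": {
  "steps": "0.006 0 0 0 255;0.012 0 0 0 255;0.018 0 0 0 255;0.023 0 0 0 255;0.028 0 0 0 255;0.032 0 0 0 255;0.034 0 0 0 255;0.034 0 0 0 255"
}}

```text
clock: 52.98
position: [0.6379, 0.0808, 0.1239]
ee_rot: [0.129, 1.568, -0.129]
force: [-0.7, -0.2, -0.7]
width: 0.212
```

Request:
{"op": "move_arm", "data": {
  "steps": "0.002 0 0 0 255;0.004 0 0 0 255;0.005 0 0 0 255;0.005 0 0 0 255"
}}

```text
clock: 53.32
position: [0.6384, 0.081, 0.1205]
ee_rot: [0.129, 1.566, -0.129]
force: [-2.3, -0.5, 6.0]
width: 0.21
```

Request:
{"op": "move_arm", "data": {
  "steps": "0.001 0 0 0 255;0.001 0 0 0 255;0 0 0 0 120;0 0 0 0 110;0 0 0 0 110;0 0 0 0 110;-0.03 0 0 0 110;-0.07 0 0 0 110;-0.11 0 0 0 110;-0.12 0 0 0 110"
}}

```text
clock: 54.15
position: [0.6403, 0.0825, 0.2459]
ee_rot: [0.131, 1.559, -0.126]
force: [0.6, 1.2, 0.6]
width: 0.564
```

Run:
```python
from h import *
go(.4,.15,.3,-9.4)
```

```text
to (0.4, 0.15, 0.3, -9.4) shift [-0.0558  0.0276 -0.2477] turn 0.0 jaw now -9.4 pos [0.6403 0.0825 0.2459] w 0.564 F [0.6 1.2 0.6] t 54.15 j7 -0.68
```

Request:
{"op": "move_arm", "data": {
  "steps": "-0.05 0.03 -0.25 0 110;-0.05 0.03 -0.25 0 110;-0.05 0.03 -0.25 0 110;-0.05 0.03 -0.25 0 110;-0.05 0.03 -0.25 0 110;-0.05 0.03 -0.25 0 110;-0.05 0.03 -0.25 0 110;-0.05 0.03 -0.25 0 110"
}}

```text
clock: 54.82
position: [0.3945, 0.1524, 0.2904]
ee_rot: [0.125, 1.564, -0.127]
force: [1.3, 0.0, -0.1]
width: 0.563
```

Run:
```python
from h import *
o,_=pose(); print(o["position"],o["force"],o["clock"])
s=cam("scene"); P=cloud(s)
for c,st,m in blobs(s,(20,120,90),(33,255,255),25):
    if c[1]>180 and c[1]<320: print("knob",c,"z range",np.percentile(P[m][:,2],[3,97]).round(4),plane(s,c[0],st[1]+2,.154).round(4))
for c,st,m in blobs(s,(100,150,80),(125,255,255),60): print("lid",c.round(0),np.percentile(P[m][:,2],97).round(4))
for q in("scene",): cv2.imwrite("pics/z1.png",cv2.resize(s["img"][150:310,200:440],None,fx=3.3,fy=3.3,interpolation=cv2.INTER_CUBIC))
t=cam("top"); cv2.imwrite("pics/z2.png",t["img"])
Pt=cloud(t)
for c,st,m in blobs(t,(20,120,90),(33,255,255),25):
    if 250<c[0]<390 and 190<c[1]<240: print("top knob",c,np.percentile(Pt[m][:,2],[3,97]).round(4))
# bar flatness
for d,PP in((s,P),(t,Pt)):
    g=d["img"].astype(int); w=(g.min(2)>150)&(abs(PP[...,2]-.106)<.02)&(PP[...,0]>.55)&(PP[...,0]<.7)
    q=PP[w]; A=np.c_[q[:,:2],np.ones(len(q))]; cf=np.linalg.lstsq(A,q[:,2],rcond=None)[0]; print(d["name"],"bar plane slope",cf[:2].round(4),"z",np.median(q[:,2]).round(4),len(q))
```

```text
[0.39452447 0.1523936  0.29036695] [ 1.266359    0.02945445 -0.06319602] 54.8167
knob [251.22424242 218.92727273] z range [0.1139 0.1566] [ 0.5942 -0.1734  0.154 ]
knob [370.63428571 231.39428571] z range [0.1141 0.1564] [0.6348 0.0793 0.154 ]
lid [281. 221.] 0.0964
lid [347. 228.] 0.096
lid [273. 250.] 0.0955
lid [307. 254.] 0.0957
lid [343. 257.] 0.0956
top knob [290.22222222 191.        ] [0.0474 0.059 ]
top knob [310.47222222 195.92592593] [0.0005 0.0574]
top knob [342.41025641 200.79487179] [0.0476 0.0585]
top knob [367.3902439  205.14634146] [-0.0015  0.0546]
top knob [272.23529412 206.16176471] [0.1163 0.16  ]
top knob [376.8115942 223.2173913] [0.1095 0.156 ]
top knob [307.69354839 230.67741935] [0.0028 0.0569]
scene bar plane slope [ 0.0148 -0.0032] z 0.1069 1254
top bar plane slope [ 0.0094 -0.0008] z 0.1045 1892
```

View pics/z1.png

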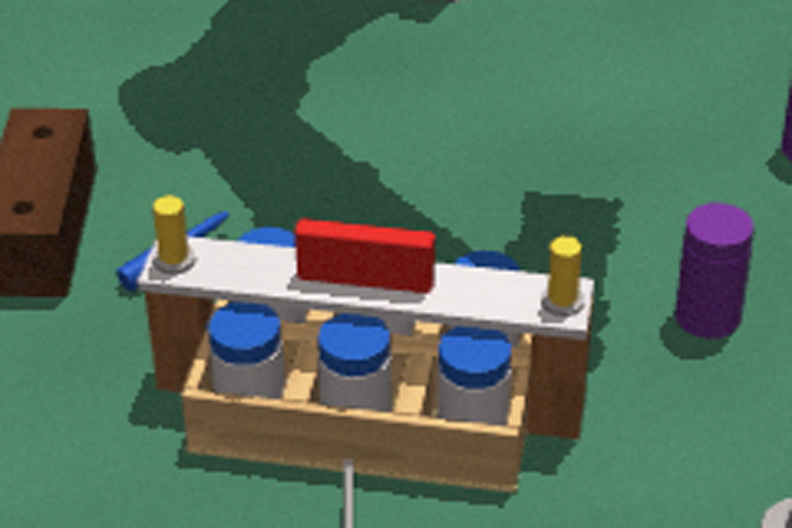

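View pics/z2.png

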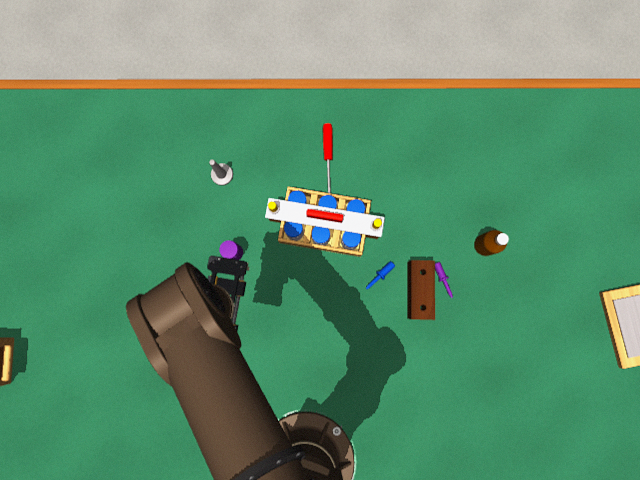

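```bash
python3 -c "
from cell import arm
print(arm.sign_off())"
```

```text
the job is handed in; nothing more can be done
None
```

The crate is packed, and I handed the job in at about 55 s of the 208 s allowed. All six silver tins with blue lids stand in the crate, one per cell. The keeper bar lies across both posts with its red grip up, and both yellow pins are fully home.

**Last checks:**
- **Tins:** the last top view shows all six in their cells. The scene view shows five lid tops level at about 96 mm; the nominal height is 92 mm and the depth readings run 2–4 mm high. The middle back tin is hidden behind the grip there, and I last saw it seated before the bar went on.
- **Bar:** it is flat to about 0.01–0.015 rad. Its holes were within about 1 mm of the post holes by the top camera. The scene camera disagreed at the right post, by about 2–3 mm in x.
- **Pins:** both knob tops read about 156 mm in the scene view (154 mm nominal). Each pin's flange met the bar at the height expected for fully home, with 25 N at the right post and 6 N at the left.
- **Arm:** it is clear of everything and shows no contact force.
- **Left alone:** in the last views the screwdriver, bottle, mandrel and both purple tins look unmoved. I did not measure their positions.

Around 19 s I noticed that the blue and purple look-alike pins had fallen over. The gripper was not handling them, and I left them lying on the bench.

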